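# Hang the tinted door on the sample bay with its hinge pin

## Task

Lift the dark door out of its grey rest and set it upright in the channel along the front of the white sample bay, so that it stands right down in the channel with its hinge knuckle on top of the bay's knuckle. Then take the orange-headed hinge pin from the blue block and push it down through both knuckles until its flange sits on the door's knuckle, and let go. Leave everything else on the bench where it is.

Things in the scene. Friction and masses are not known exactly. Their poses are not given: they have to be found in the camera images.
- door_center (a point): Centre, half-way up, of the loose dark door panel (black with tinted window, 0.2 kg): 12 mm thick (x), 170 mm long (y), 84.5 mm high (z, up). An aluminium knuckle sits at the upper half of its +y end; below it the panel ends 85 mm from the centre. Starts upright in a grey rest. Grip it across its thickness at the top edge.
- door_knuckle (a point): Centre of the top of the bore of the door's knuckle, a vertical tube 28 mm outside, 15 mm bore, 40 mm high, its top level with the panel's top. 103 mm along door y and 42.25 mm above door_center. Same axes as the door.
- rest: Fixed grey rest, 80 x 170 mm, origin at its underside's centre, where the door stands at the start (its y along the door's y). The door's lower edge is 12 mm above the table between lips 15 mm apart and 22 mm high: lift the door straight up by 25 mm or more.
- bay_knuckle (a point): Centre of the top of the bore of the bay's fixed aluminium knuckle: vertical tube 28 mm outside, 15 mm bore, 44 mm high, top 56 mm above the table. Bay axes: y along the bay's front, x to its back, z up. With the door in place the door knuckle stands on this one (0.5 mm gap), its top 40.5 mm above this point.
- bay_channel (a point): Where the middle of the door's lower edge belongs on the channel floor, 12 mm above the table, 103 mm along bay -y from bay_knuckle. Bay axes; in place the door's axes match them. Two pairs of lips, 17 mm apart, 20 mm high, flared above (to 40 mm over the table, taking 5 mm error across). An end stop and the fixed knuckle leave 3 mm play along y.
- bay: Fixed white sample bay, 180 mm (x) by 280 mm (y), origin at its underside's centre. The channel runs along its front, 65 mm to -x of the origin. Behind it lie walls 60 mm high and amber and clear vials 52 mm high.
- pin_head (a point): Centre of the orange head of the loose hinge pin (0.11 kg), 24 mm above its flange's underside; z up along the pin. Flange 26 mm across, 6 mm thick; on it a round grip 20 mm across, 36 mm high (top 42 mm above the flange's underside). Below, a steel shank 12 mm across and 78 mm long, its last 13 mm tapering to a 4 mm tip.
- holder: Fixed blue block 60 x 60 x 84 mm, origin at its underside's centre. At the start the pin stands upright in its 15 mm hole, flange on the block's top: lift it straight up by 80 mm or more.
- pin_seat (a point): Centre of the underside of the pin's flange, on the pin's axis, 24 mm below pin_head. Home: on the door knuckle's top, about 96.5 mm above the table.
- amber_jar_c (a point): Bystander: amber jar with black cap, 60 mm diameter, 85 mm high; point half-way up.
- tip_box_c (a point): Bystander: blue box 80 x 120 x 50 mm; point at its centre.
- beaker_c (a point): Bystander: glass beaker, 70 mm diameter, 85 mm high; point half-way up.
- wrench_c (a point): Bystander: steel wrench 150 mm long lying on the table; point near its middle.
- solvent_bottle_c (a point): Bystander: clear solvent bottle with blue cap, 86 mm diameter, 180 mm high; point half-way up.

How it is judged:
By the outcome, as a careful person would: the job done as asked, in the order asked, and still so for the second after the job is handed in, with the robot touching nothing.
It also fails if it takes over 64 s, if anything falls off the work surface, if the arm or the gripper's body presses on something with over 40 N, if the wrist force passes 120 N, or if a joint passes its speed limit or range.

## Robot

A 6-joint arm with a two-finger parallel gripper is mounted at the origin on the work surface. World frame = base frame: x ahead of the robot, y to its left, z up, the work surface at z = 0. Lengths are in m, angles in rad, forces in N, time in s.
With the tool pointing down it reaches from about 0.35 to 0.875 m from the base axis. Payload 4.2 kg.
Tool frame: the origin (TCP) lies midway between the tips of the shut fingers; the grasp point (between the pads) lies 19 mm behind it; z points along the fingers, x is the direction in which the jaws open and shut, and the axes are right-handed (so a half turn about z gives the same grasp; the last joint's range is limited). The gripper opens to 87 mm and grips with 3 to 60 N. Pads are 19 mm wide; open, the fingers measure 117 mm over their backs; the gripper's body (75 mm by 190 mm) begins 51 mm behind the grasp point.
Start: joints at [-0.854, 0.385, 0.008, 0, -1.194, -0.259], TCP at [0.276, -0.561, 0.186] pointing down, gripper open.
Joint ranges: [-3.14, 3.14], [-1.21, 2.06], [-1.07, 1.41], [-3.16, 2.05], [-2.99, -0.16], [-3.1, 3.1]. Speed limits (rad/s): [2.79, 2.79, 3.14, 3.14, 3.14, 3.14].

## Interface

Orientations are given as a unit quaternion [x, y, z, w].
In Python, from bench import robot, vision, job, finder gives the robot as it stands.
- The arm moves only by the tool jog_arm, never from a script. Its argument "deltas" is a list of rows, each a list of 5 numbers: the shift along the tool's x, y, z in m, then the turn about the tool's z in rad, then the finger opening in m, from 0 to 0.087. A call has 1 to 12 rows; each row shifts and turns the commanded pose from where the row before left it, along the tool's axes as they then stand; what a row does not reach is not made up. A row lasts 1/10 s, in which the tool goes at most 50 mm and 8.59 degrees, less where a joint would pass 70% of its speed; a pose out of reach is approached as far as the arm can. A call is refused whole if a number of a shift passes 0.05 or a number of a turn 0.15, either way. A call with a gripper value outside its range is refused whole. The fingers move at their own pace and stop on an object; the grip force is fixed at half the most. Time passes only in rows, so rows that do not move let the fingers close. It gives the time, the measured TCP pose, the force and the opening at its end, in the units of the state.
- robot.get_obs(): the state, without advancing time (a new reading comes with each control period).
- vision.get_image(name): name is "side" or "top" or "wrist"; returns a dict with "color" (420x560x3 uint8, red, green, blue), "camera_matrix" (3x3 intrinsics, pixels), "position" and "orientation" of the camera in the world. Camera axes: x right, y down, z forward; pixel columns grow to the right and rows downward; lengths in m; the calibration is good to about 2 mm. A picture is of the moment at which its call begins. There is no depth.
- job.hand_in(): hands the job in, once; it reports no verdict.
Trained networks look in a picture, given as the dict that the camera call returned (one of the last four; its "shot" number tells which), for a name from the list of things; names that differ only in an ending like _2 or _b are one class to them, and where a whole thing is asked for, a point or a joint stands for the part that bears it (a point fixed in the world has none). Each returns a list of dicts, best first, with "confidence" (0 to 1); they miss things now and then, are a little off and sometimes report something else, mostly with a low value. They report only what shows in the picture. A call takes as long as a camera call.
- finder.search_frame(picture, label): "at" ([x, y, z] in m, in the coordinates of the camera as it stood for that picture, good to about 4 mm: the middle of the surface that is visible of it).
The state is a dict: "time_s": time; "joint_pos": joint angles; "qvel": joint speeds; "joint_efforts": joint torques, N m; "tcp_pos": TCP position; "eef_rot": TCP orientation; "ft_force": force on the tool from outside, world axes, zero at the start; "torque": the same for the moment, N m; "gripper_width": finger opening in m.
Only numpy, scipy, OpenCV 4.12 (cv2) and the standard library are available. Lean on these libraries where they do the work, as an engineer would, in place of code of your own. Each camera call takes 0.05 s, during which the arm holds its last target.

## Working session

There is one attempt and no reset: what is moved stays moved. The work goes in short steps, Python scripts to look and compute and a tool call to move; the robot and the scene stay as the last step left them, time stands still between calls to the robot, and variables do not carry over. Pictures are saved under pics/ and viewed, and the job is handed in when it is done.

Besides the shell and the picture viewer there is one more tool, called after "Request:" by a JSON object that holds its "name" and its "arguments", one argument or row to a line. jog_arm: Moves the arm, as the interface text tells. Its arguments: {"type":"object","properties":{"deltas":{"type":"array"}},"required":["deltas"]}

```bash
ls; mkdir -p pics; cat > h.py <<'E'
import numpy as np, cv2
from scipy.spatial.transform import Rotation as R
from bench import robot, vision, job, finder
def shot(cam,fn=None):
    p=vision.get_image(cam)
    if fn: cv2.imwrite('pics/'+fn, p['color'][:,:,::-1])
    return p
def Rm(p):
    o=np.array(p['orientation']); return o if o.shape==(3,3) else R.from_quat(o).as_matrix()
def w(p,c): return Rm(p)@np.array(c)+np.array(p['position'])
def find(p,l,n=2):
    for d in finder.search_frame(p,l)[:n]: print(l,round(d['confidence'],2),np.round(w(p,d['at']),4), np.round(pix(p,w(p,d['at'])),1))
def pix(p,X):
    c=Rm(p).T@(np.array(X)-np.array(p['position'])); u=np.array(p['camera_matrix'])@c; return u[:2]/u[2]
def ray(p,uv):
    d=Rm(p)@np.linalg.solve(np.array(p['camera_matrix']),[uv[0],uv[1],1.]); return np.array(p['position']),d/np.linalg.norm(d)
def atz(p,uv,z):
    o,d=ray(p,uv); return o+d*(z-o[2])/d[2]
def tri(*pu):
    A=np.zeros((3,3));b=np.zeros(3)
    for p,uv in pu:
        o,d=ray(p,uv);M=np.eye(3)-np.outer(d,d);A+=M;b+=M@o
    return np.linalg.solve(A,b)
def st():
    o=robot.get_obs(); print('t',o['time_s'],'tcp',np.round(o['tcp_pos'],4),'rpyz',np.round(R.from_quat(o['eef_rot']).as_matrix(),4).tolist(),'q',np.round(o['joint_pos'],3),'F',np.round(o['ft_force'],2),'T',np.round(o['torque'],2),'w',o['gripper_width']); return o
E
python3 - <<'E'
from h import *
st()
for c in ('top','side','wrist'):
    p=shot(c,c+'0.png'); print(c,np.round(p['position'],3),np.round(Rm(p),3).tolist(),p['camera_matrix'])
    if c!='wrist':
        for l in ('door_center','door_knuckle','rest','bay_knuckle','bay_channel','bay','pin_head','holder','pin_seat'): find(p,l)
st()
E
```

```text
pics
t 0.0 tcp [ 0.276  -0.56    0.1844] rpyz [[-0.4419, 0.8971, -0.0011], [0.8971, 0.4419, 0.0019], [0.0022, -0.0001, -1.0]] q [-8.540e-01  3.860e-01  7.000e-03 -1.000e-03 -1.194e+00 -2.590e-01] F [-1.02 -0.87  0.38] T [ 0.02  0.03 -0.02] w 0.08712760803820109
top [0.332 0.046 1.328] [[-0.011, -0.987, 0.161], [-1.0, 0.014, 0.017], [-0.019, -0.161, -0.987]] [[436.65139995   0.         281.94509143]
 [  0.         436.65139995 212.44711585]
 [  0.           0.           1.        ]]
door_center 0.71 [ 0.4886 -0.1201  0.0936] [348.3 227.2]
door_center 0.39 [ 0.6179 -0.3292  0.0809] [418.2 182.7]
door_knuckle 0.68 [ 0.4926 -0.122   0.097 ] [349.1 225.6]
rest 0.8 [ 0.4806 -0.1396  0.0121] [351.4 233.2]
rest 0.66 [0.5755 0.1716 0.0374] [247.8 202.3]
bay_knuckle 0.79 [0.574  0.1666 0.028 ] [249.8 203.3]
bay_knuckle 0.68 [ 0.6248 -0.3418  0.1163] [426.2 177.4]
bay_channel 0.65 [0.5734 0.1687 0.0375] [248.8 203. ]
bay 0.51 [ 0.6776 -0.0463  0.0845] [320.4 164. ]
holder 0.73 [ 0.619  -0.3267  0.0803] [417.3 182.4]
holder 0.17 [ 0.4805 -0.1377  0.0114] [350.7 233.2]
pin_seat 0.42 [ 0.6249 -0.3
[... 686 characters left out ...]
bay 0.82 [0.5773 0.1482 0.0375] [289.6 205.4]
pin_head 0.47 [ 0.625  -0.3539  0.1139] [325.7 280.2]
holder 0.69 [ 0.6218 -0.3663  0.0635] [323.9 299. ]
pin_seat 0.68 [0.3755 0.094  0.0093] [233.6 221.6]
pin_seat 0.63 [ 0.6238 -0.3486  0.1075] [324.7 280.9]
wrist [ 0.217 -0.59   0.385] [[-0.441, 0.871, 0.218], [0.898, 0.427, 0.107], [0.0, 0.243, -0.97]] [[304.76013366   0.         281.8603041 ]
 [  0.         304.76013366 212.03479393]
 [  0.           0.           1.        ]]
t 1.05 tcp [ 0.2762 -0.5606  0.1856] rpyz [[-0.442, 0.897, 0.0], [0.897, 0.442, -0.0], [-0.0, -0.0, -1.0]] q [-0.854  0.385  0.008  0.    -1.194 -0.259] F [-0.19 -0.46  0.9 ] T [-0.02 -0.04  0.02] w 0.08714170149733293
```

View pictures.

View pics/top0.png

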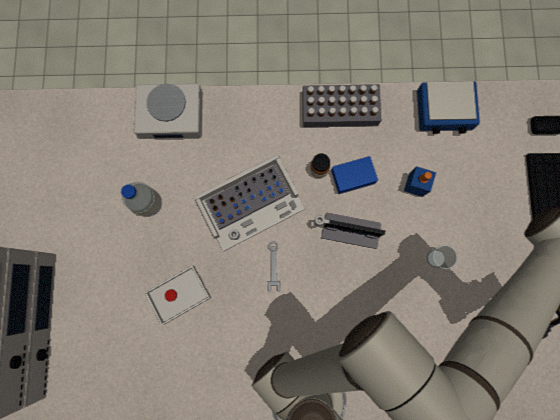

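View pics/side0.png

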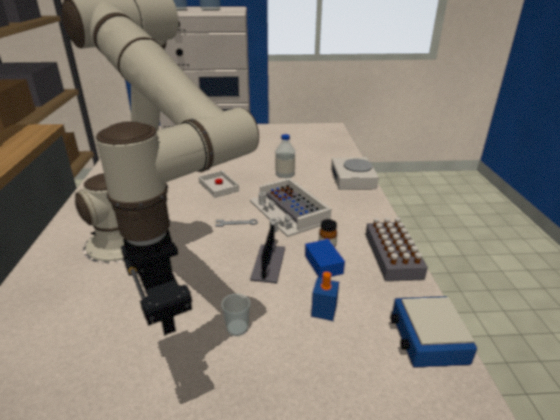

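View pics/wrist0.png

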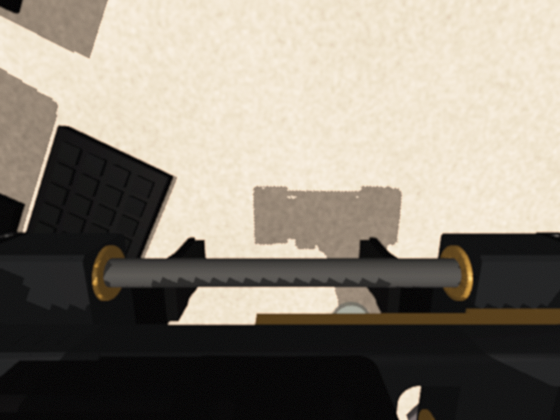

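The top view shows the door at about (325–384, 222–233), with its knuckle at (316,223) on the +y side. The bay's front edge runs (222,245)–(303,208), with its knuckle near (234,235), and the pin is at (425,177). The side view agrees. I'll lift a little and turn the tool first.

Request:
{"name": "jog_arm", "arguments": {
  "deltas": [
    [0,0,-0.03,0.14,0.087],
    [0,0,-0.03,0.14,0.087],
    [0,0,0,0,0.087]
  ]
}}

```text
time_s: 1.35
tcp_pos: [0.2773, -0.563, 0.2509]
eef_rot: [0.642, 0.767, -0.002, 0.005]
ft_force: [-0.1, -0.4, 0.2]
gripper_width: 0.0868
```

```bash
python3 - <<'E'
from h import *
st()
p=shot('top');q=shot('side')
import pickle; pickle.dump((p,q),open('tq.pkl','wb'))
a=p['color'][140:260,180:460]; cv2.imwrite('pics/topc.png',cv2.resize(a[:,:,::-1],None,fx=2.85,fy=2.85,interpolation=cv2.INTER_CUBIC))
a=q['color'][170:330,190:400]; cv2.imwrite('pics/sidec.png',cv2.resize(a[:,:,::-1],None,fx=3.7,fy=3.7,interpolation=cv2.INTER_CUBIC))
E
```

```text
t 1.35 tcp [ 0.2773 -0.563   0.2509] rpyz [[-0.1756, 0.9845, 0.0047], [0.9844, 0.1756, -0.0087], [-0.0094, 0.0031, -1.0]] q [-0.854  0.349  0.115  0.002 -1.328 -0.54 ] F [-0.06 -0.4   0.23] T [-0.04 -0.03  0.01] w 0.08682176466337392
```

View pics/topc.png

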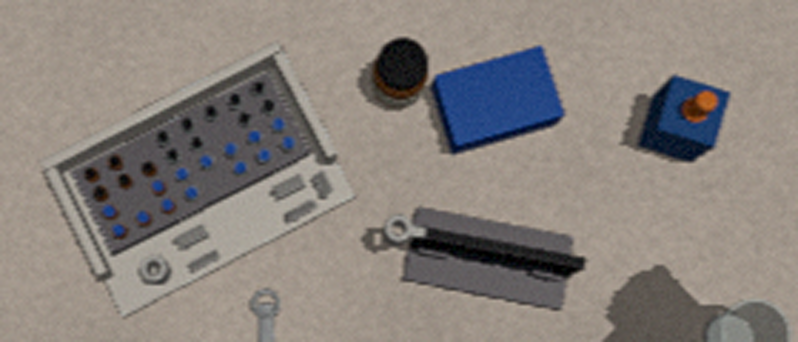

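View pics/sidec.png

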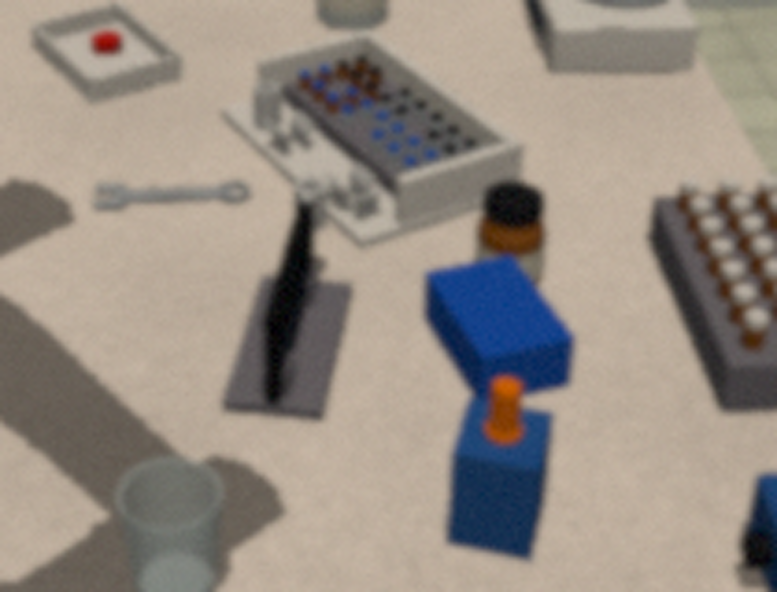

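```bash
python3 - <<'E'
from h import *
import pickle
p,q=pickle.load(open('tq.pkl','rb'))
T=lambda u,v:(u/2.85+180,v/2.85+140); S=lambda u,v:(u/3.7+190,v/3.7+170)
for n,a,b in (('bayk',(154,265),(268,85)),('doork',(398,228),(310,190)),('pintop',(707,99),(507,381)),('door far top',(582,263),(274,402))):
    X=tri((p,T(*a)),(q,S(*b))); print(n,X.round(4),pix(p,X)-T(*a),pix(q,X)-S(*b))
print('bayk z.056',atz(p,T(154,265),.056),'doork',atz(p,T(398,228),.0965),'end',atz(p,T(582,263),.0965))
print('bay front',atz(p,T(125,315),0.0),atz(p,T(354,198),0.0))
print('rest',[atz(p,T(*x),.0).round(3) for x in ((405,282),(562,308),(572,237),(417,208))])
E
```

```text
bayk [0.4807 0.2099 0.058 ] [-0.00098082 -0.01601991] [-0.01249079  0.00199205]
doork [ 0.511  -0.0394  0.0906] [-0.0029522  -0.04962147] [-0.04435956  0.00763508]
pintop [ 0.6293 -0.3438  0.1285] [-0.00101476  0.05922111] [ 0.06526275 -0.01458756]
door far top [ 0.4772 -0.2357  0.0258] [0.10440238 1.0716534 ] [ 1.12514529 -0.17757721]
bayk z.056 [0.48085861 0.21018776 0.056     ] doork [ 0.51000886 -0.03902823  0.0965    ] end [ 0.47241113 -0.22026845  0.0965    ]
bay front [0.43405156 0.24812834 0.        ] [0.55740746 0.00099118 0.        ]
rest [array([ 0.466, -0.052,  0.   ]), array([ 0.436, -0.218,  0.   ]), array([ 0.512, -0.232,  0.   ]), array([ 0.545, -0.067,  0.   ])]
```

Request:
{"name": "jog_arm", "arguments": {
  "deltas": [
    [0,0,-0.005,-0.147,0.087],
    [0,0,-0.005,-0.147,0.087],
    [0,0,-0.005,-0.147,0.087],
    [0,0,-0.005,-0.147,0.087],
    [0,0,-0.005,-0.147,0.087],
    [0,0,-0.005,-0.147,0.087],
    [0,0,0,-0.147,0.087],
    [0,0,0,-0.147,0.087],
    [0,0,0,-0.027,0.087]
  ]
}}

```text
time_s: 2.35
tcp_pos: [0.276, -0.5601, 0.274]
eef_rot: [0.094, 0.996, 0.001, -0.001]
ft_force: [-0.5, -0.3, -0.4]
gripper_width: 0.0869
```

Request:
{"name": "jog_arm", "arguments": {
  "deltas": [
    [-0.011,0.048,0,0,0.087],
    [-0.011,0.048,0,0,0.087],
    [-0.011,0.048,0,0,0.087],
    [-0.011,0.048,0,0,0.087],
    [-0.011,0.048,0,0,0.087],
    [-0.011,0.048,0,0,0.087],
    [-0.011,0.048,0,0,0.087],
    [-0.011,0.048,0,0,0.087],
    [-0.011,0.048,0,0,0.087],
    [-0.011,0.048,0,0,0.087],
    [-0.011,0.048,0,0,0.087],
    [-0.007,0.045,0,0,0.087]
  ]
}}

```text
time_s: 3.55
tcp_pos: [0.5103, -0.0199, 0.2748]
eef_rot: [0.096, 0.995, -0.0, -0.001]
ft_force: [0.2, -0.9, -0.3]
gripper_width: 0.0869
```

Request:
{"name": "jog_arm", "arguments": {
  "deltas": [
    [0,0,0,0,0.087],
    [0,0,0,0,0.087]
  ]
}}

```text
time_s: 3.75
tcp_pos: [0.5099, -0.0212, 0.2746]
eef_rot: [0.094, 0.996, -0.0, -0.001]
ft_force: [-0.4, -0.1, 0.1]
gripper_width: 0.087
```

```bash
python3 - <<'E'
from h import *
import pickle
st()
p=shot('wrist'); pickle.dump(p,open('w1.pkl','wb'))
cv2.imwrite('pics/w1.png',cv2.resize(p['color'][:300,:,::-1],None,fx=1.4,fy=1.4,interpolation=cv2.INTER_CUBIC))
print(p['position'])
E
```

```text
t 3.75 tcp [ 0.5099 -0.0212  0.2746] rpyz [[-0.9822, 0.1881, -0.0022], [0.1881, 0.9822, -0.0004], [0.0021, -0.0008, -1.0]] q [ 0.277  0.135 -0.11  -0.    -1.328 -0.466] F [-0.39 -0.14  0.13] T [-0.03  0.15 -0.  ] w 0.08698083372054485
[ 0.49780995 -0.08560372  0.47385193]
```

View pics/w1.png

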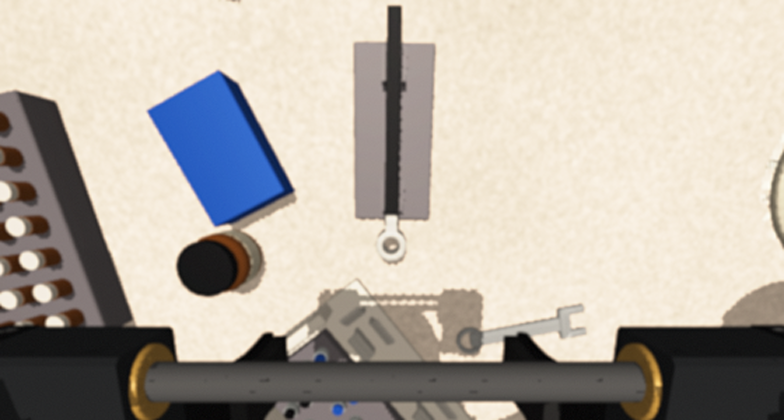

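```bash
python3 - <<'E'
import pickle,cv2
p=pickle.load(open('w1.pkl','rb'))
a=p['color'][0:200,230:330,::-1]
a=cv2.resize(a,None,fx=6,fy=6,interpolation=cv2.INTER_CUBIC)
cv2.imwrite('pics/w1a.png',a[:600]); cv2.imwrite('pics/w1b.png',a[600:])
E
```

```text
(no output)
```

View pics/w1a.png

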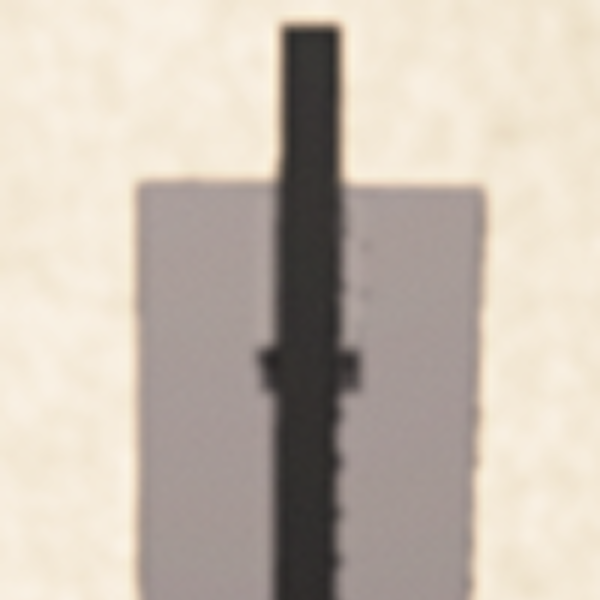

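View pics/w1b.png

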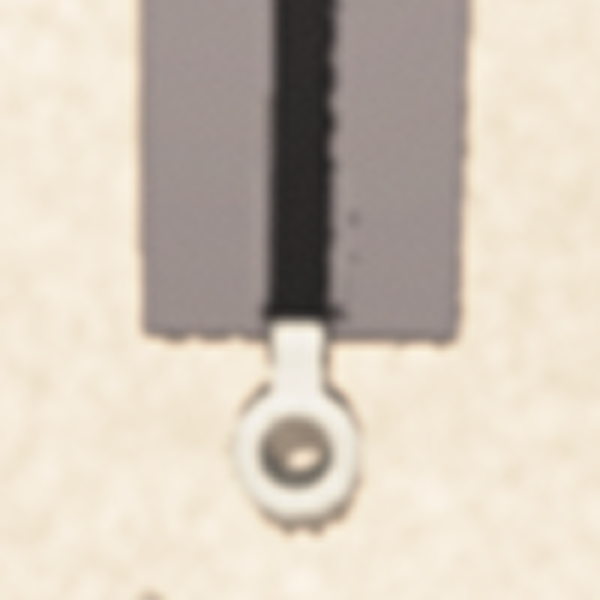

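```bash
python3 - <<'E'
import pickle
from h import *
p=pickle.load(open('w1.pkl','rb'))
U=lambda u,v:(230+(u+.5)/6-.5,(v+.5)/6-.5)
k=atz(p,U(297.5,1050),.0965); e=atz(p,U(312,26),.0965); print(k,e,np.linalg.norm(k-e))
d=(k-e)/np.linalg.norm(k-e); print('yaw',np.degrees(np.arctan2(-d[0],d[1])))
c=k-d*.103; print('centre',c)
t,q=pickle.load(open('tq.pkl','rb'))
X=tri((p,U(297.5,1050)),(t,(398/2.85+180,228/2.85+140)),(q,(310/3.7+190,190/3.7+170))); print('tri k',X)
# tool yaw
print(np.degrees(np.arctan2(.1881,-.9822)))
E
```

```text
[ 0.50909993 -0.04043522  0.0965    ] [ 0.47084688 -0.22255817  0.0965    ] 0.1860969326509858
yaw -11.861958939338374
centre [ 0.48792782 -0.14123572  0.0965    ]
tri k [ 0.51041063 -0.03959845  0.09078215]
169.15861702397314
```

Request:
{"name": "jog_arm", "arguments": {
  "deltas": [
    [0,0,0,-0.147,0.087],
    [0,0,0,-0.147,0.087],
    [0,0,0,-0.147,0.087],
    [0,0,0,-0.147,0.087],
    [0,0,0,-0.062,0.087],
    [-0.013,0.04,0.007,0,0.087],
    [-0.013,0.04,0.007,0,0.087],
    [-0.013,0.04,0.007,0,0.087],
    [-0.013,0.04,0.007,0,0.087],
    [-0.013,0.04,0.006,0,0.087],
    [-0.013,0.04,0.006,0,0.087],
    [0,0,0,0,0.087]
  ]
}}

```text
time_s: 5.0
tcp_pos: [0.4728, 0.2294, 0.2342]
eef_rot: [-0.229, 0.973, -0.0, -0.001]
ft_force: [-0.4, -0.7, -0.6]
gripper_width: 0.087
```

Request:
{"name": "jog_arm", "arguments": {
  "deltas": [
    [0,0,0,0,0.087]
  ]
}}

```text
time_s: 5.1
tcp_pos: [0.4734, 0.2268, 0.2352]
eef_rot: [-0.228, 0.974, -0.0, -0.0]
ft_force: [0.4, -0.0, -0.1]
gripper_width: 0.087
```

```bash
python3 - <<'E'
from h import *
import pickle
st()
p=shot('wrist'); pickle.dump(p,open('w2.pkl','wb'))
print(p['position'])
a=p['color'][0:240,180:400,::-1]
a=cv2.resize(a,None,fx=5,fy=5,interpolation=cv2.INTER_CUBIC)
cv2.imwrite('pics/w2a.png',a[:600,150:950]); cv2.imwrite('pics/w2b.png',a[600:,150:950])
E
```

```text
t 5.1 tcp [0.4734 0.2268 0.2352] rpyz [[-0.8964, -0.4433, -0.0008], [-0.4432, 0.8964, -0.0009], [0.0011, -0.0005, -1.0]] q [ 0.756  0.181 -0.151  0.    -1.24  -0.297] F [ 0.38 -0.02 -0.08] T [-0.02  0.08 -0.02] w 0.08696011820802194
[0.50264162 0.16815469 0.43449734]
```

View pics/w2a.png

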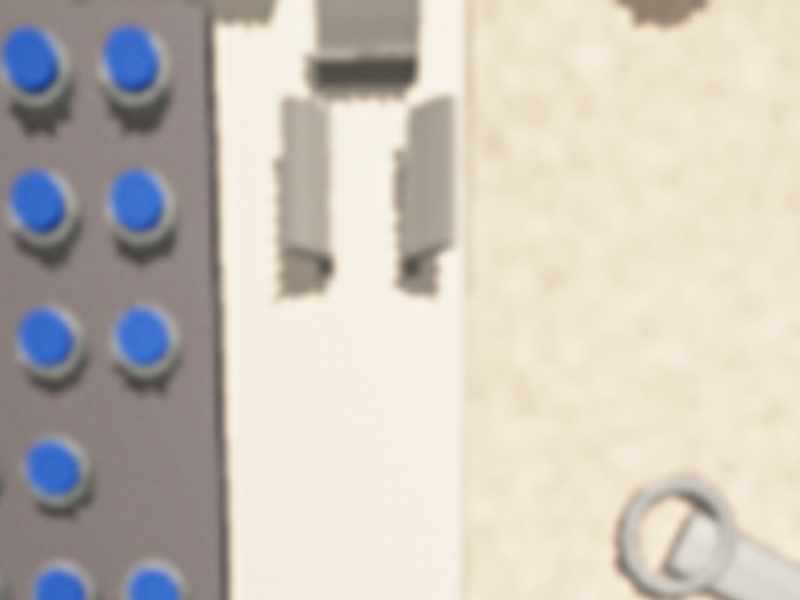

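View pics/w2b.png

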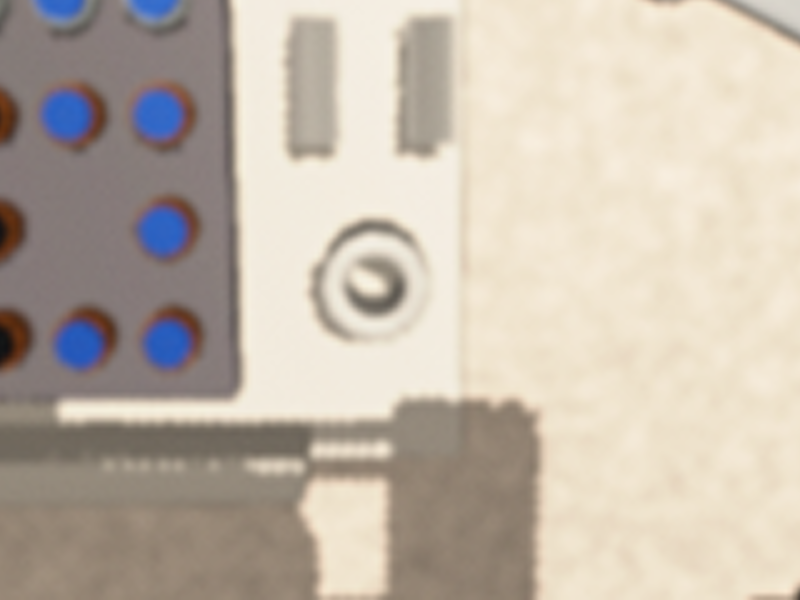

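```bash
python3 - <<'E'
import pickle
from h import *
p=pickle.load(open('w2.pkl','rb'))
U=lambda u,v:(180+(u+150.5)/5-.5,(v+.5)/5-.5)
k=atz(p,U(377,884),.056); print('k',k)
def yaw(a,b): d=a-b; return np.degrees(np.arctan2(-d[0],d[1]))
for z in (0,.012): print('edge yaw',yaw(atz(p,U(461,1040),z),atz(p,U(472,30),z)))
# lips top outer corners
L1=[atz(p,U(*x),.04) for x in ((283,100),(453,100))]; L1b=[atz(p,U(*x),.04) for x in ((283,245),(455,245))]
L2=[atz(p,U(*x),.04) for x in ((292,620),(452,620))]; L2b=[atz(p,U(*x),.04) for x in ((290,750),(452,745))]
for n in (L1,L1b,L2,L2b): print(np.mean(n,0), np.linalg.norm(n[0]-n[1]))
print('lip line yaw',yaw(np.mean(L2b,0),np.mean(L1,0)),'k-lip',yaw(k,np.mean(L1,0)), yaw(k,np.mean(L1b,0)))
print('tray edge',yaw(atz(p,U(240,980),.012),atz(p,U(210,20),.012)))
t,q=pickle.load(open('tq.pkl','rb'))
X=tri((p,U(377,884)),(t,(154/2.85+180,265/2.85+140)),(q,(268/3.7+190,85/3.7+170))); print('tri',X)
E
```

```text
k [0.47718453 0.21027562 0.056     ]
edge yaw 26.524951081038527
edge yaw 26.524951081038534
[0.55833088 0.05083919 0.04      ] 0.039177918841427996
[0.54467116 0.07796606 0.04      ] 0.04047116446108433
[0.50643924 0.15366244 0.04      ] 0.03980945242601979
[0.49288718 0.18164914 0.04      ] 0.04112645394832678
lip line yaw 26.578621468099282 k-lip 26.974155976971147 27.024591895411216
tray edge 26.87534268901102
tri [0.47954557 0.20983829 0.05841766]
```

Request:
{"name": "jog_arm", "arguments": {
  "deltas": [
    [0,0,0,0.147,0.087],
    [0,0,0,0.147,0.087],
    [0,0,0,0.147,0.087],
    [0,0,0,0.147,0.087],
    [0,0,0,0.079,0.087]
  ]
}}

```text
time_s: 5.65
tcp_pos: [0.474, 0.2255, 0.2361]
eef_rot: [0.107, 0.994, 0.0, 0.0]
ft_force: [-0.4, -0.2, -0.0]
gripper_width: 0.0871
```

Request:
{"name": "jog_arm", "arguments": {
  "deltas": [
    [-0.011,-0.045,0.01,0,0.087],
    [-0.011,-0.045,0.01,0,0.087],
    [-0.011,-0.045,0.01,0,0.087],
    [-0.011,-0.045,0.011,0,0.087],
    [-0.011,-0.045,0.011,0,0.087],
    [-0.011,-0.045,0.011,0,0.087],
    [-0.011,-0.045,0.011,0,0.087],
    [-0.013,-0.042,0.011,0,0.087],
    [0,0,0,0,0.087],
    [0,0,0,0,0.087]
  ]
}}

```text
time_s: 6.65
tcp_pos: [0.4872, -0.1428, 0.1506]
eef_rot: [0.106, 0.994, -0.0, -0.0]
ft_force: [-0.2, -0.4, -1.1]
gripper_width: 0.0869
```

```bash
python3 - <<'E'
from h import *
import pickle
st()
p=shot('wrist'); pickle.dump(p,open('w3.pkl','wb'))
print(p['position'])
cv2.imwrite('pics/w3.png',p['color'][:,:,::-1])
a=p['color'][0:260,220:340,::-1]
a=cv2.resize(a,None,fx=5,fy=5,interpolation=cv2.INTER_CUBIC)
cv2.imwrite('pics/w3a.png',a[400:1000])
E
```

```text
t 6.65 tcp [ 0.4872 -0.1428  0.1506] rpyz [[-0.9775, 0.2109, -0.0004], [0.2109, 0.9775, -0.0001], [0.0003, -0.0001, -1.0]] q [ 0.035  0.216 -0.328  0.    -1.027 -0.248] F [-0.17 -0.37 -1.14] T [0.06 0.05 0.03] w 0.08691282149176864
[ 0.47326928 -0.20701506  0.34981023]
```

View pics/w3.png

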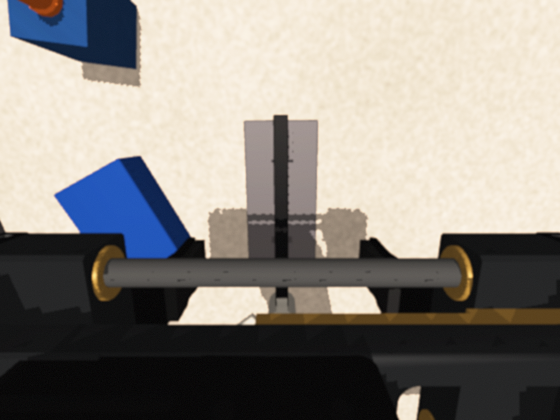

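View pics/w3a.png

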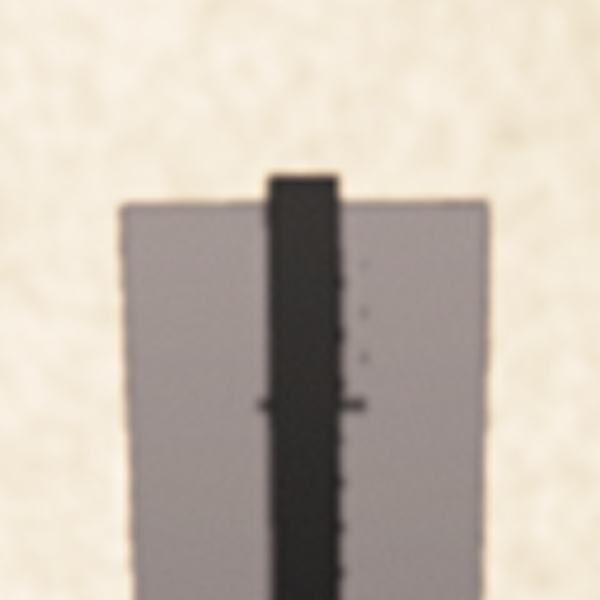

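```bash
python3 - <<'E'
import pickle
from h import *
a=pickle.load(open('w1.pkl','rb')); p=pickle.load(open('w3.pkl','rb'))
u=(220+303.5/5-.5,578/5-.5); ua=(230+312.5/6-.5,26.5/6-.5)
e=atz(p,u,.0965); print('end',e); print('tri',tri((a,ua),(p,u)))
d=np.array([0.2062,.9785,0]); print('centre',e+.085*d)
# predicted yaw from bar: bottom center
b=atz(p,(220+305.5/5-.5,(400+590.5)/5-.5),.0965); dd=b-e; print(np.degrees(np.arctan2(-dd[0],dd[1])))
E
```

```text
end [ 0.47109454 -0.22273626  0.0965    ]
tri [ 0.47095462 -0.22273263  0.09609849]
centre [ 0.48862154 -0.13956376  0.0965    ]
-12.045317045621472
```

Request:
{"name": "jog_arm", "arguments": {
  "deltas": [
    [-0.0005,0.0025,0.02,0,0.087],
    [0,0,0.02,0,0.087],
    [0,0,0.02,0,0.087],
    [0,0,0.015,0,0.087],
    [0,0,0.0075,0,0.087],
    [0,0,0,0,0.05]
  ]
}}

```text
time_s: 7.3
tcp_pos: [0.4889, -0.1373, 0.0678]
eef_rot: [0.103, 0.995, -0.0, -0.0]
ft_force: [-0.4, 0.5, 0.0]
gripper_width: 0.0839
```

Request:
{"name": "jog_arm", "arguments": {
  "deltas": [
    [0,0,0,0,0.0],
    [0,0,0,0,0.0],
    [0,0,0,0,0.0],
    [0,0,0,0,0.0],
    [0,0,0,0,0.0],
    [0,0,0,0,0.0],
    [0,0,0,0,0.0],
    [0,0,0,0,0.0]
  ]
}}

```text
time_s: 8.1
tcp_pos: [0.4892, -0.138, 0.068]
eef_rot: [0.103, 0.995, 0.0, -0.0]
ft_force: [0.3, -0.3, -0.3]
gripper_width: 0.023
```

```bash
python3 - <<'E'
from h import *
import pickle
st()
p=shot('wrist','w4.png'); pickle.dump(p,open('w4.pkl','wb'))
print(p['position'])
E
```

```text
t 8.1 tcp [ 0.4892 -0.138   0.068 ] rpyz [[-0.9786, 0.2056, -0.0], [0.2056, 0.9786, 0.0], [0.0, 0.0, -1.0]] q [ 0.045  0.312 -0.436 -0.    -0.823 -0.252] F [ 0.35 -0.34 -0.34] T [0.06 0.1  0.04] w 0.022960380999680025
[ 0.47557049 -0.20225813  0.26726299]
```

View pics/w4.png

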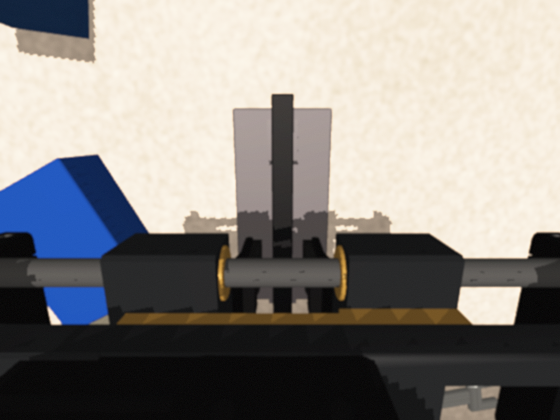

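Request:
{"name": "jog_arm", "arguments": {
  "deltas": [
    [0,0,0,0,0.0],
    [0,0,0,0,0.0],
    [0,0,0,0,0.0],
    [0,0,0,0,0.0],
    [0,0,0,0,0.0]
  ]
}}

```text
time_s: 8.65
tcp_pos: [0.4892, -0.1379, 0.068]
eef_rot: [0.103, 0.995, -0.0, -0.0]
ft_force: [0.6, -0.4, 0.8]
gripper_width: 0.0002
```

```bash
python3 - <<'E'
from h import *
import pickle
st()
p=shot('wrist'); pickle.dump(p,open('w5.pkl','wb'))
print(p['position'])
a=p['color'][60:240,220:340,::-1]
cv2.imwrite('pics/w5a.png',cv2.resize(a,None,fx=3.3,fy=3.3,interpolation=cv2.INTER_CUBIC))
E
```

```text
t 8.65 tcp [ 0.4892 -0.1379  0.068 ] rpyz [[-0.9787, 0.2055, -0.0], [0.2055, 0.9787, 0.0], [0.0, -0.0, -1.0]] q [ 0.045  0.312 -0.436 -0.    -0.823 -0.252] F [ 0.61 -0.37  0.81] T [-0.01  0.08 -0.01] w 0.00015613247587139558
[ 0.47557978 -0.20222995  0.26728508]
```

View pics/w5a.png

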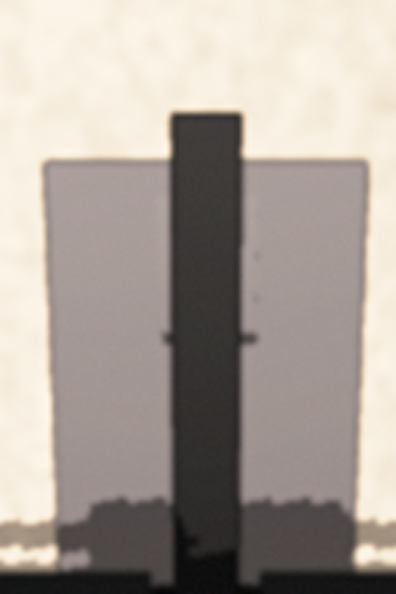

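```bash
python3 - <<'E'
from h import *
import pickle
p=pickle.load(open('w5.pkl','rb'))
cv2.imwrite('pics/w5.png',cv2.resize(p['color'][180:380,180:380,::-1],None,fx=3,fy=3))
q=shot('side'); t=shot('top')
a=q['color'][120:320,180:380]; cv2.imwrite('pics/side5.png',cv2.resize(a[:,:,::-1],None,fx=3,fy=3,interpolation=cv2.INTER_CUBIC))
a=t['color'][140:300,260:460]; cv2.imwrite('pics/top5.png',cv2.resize(a[:,:,::-1],None,fx=3,fy=3,interpolation=cv2.INTER_CUBIC))
st()
E
```

```text
t 8.8 tcp [ 0.4892 -0.138   0.068 ] rpyz [[-0.9787, 0.2055, -0.0], [0.2055, 0.9787, -0.0], [0.0, -0.0, -1.0]] q [ 0.045  0.312 -0.436  0.    -0.823 -0.252] F [-0.53  0.17 -1.04] T [ 0.01  0.05 -0.03] w 0.0004905806720812924
```

View pics/w5.png

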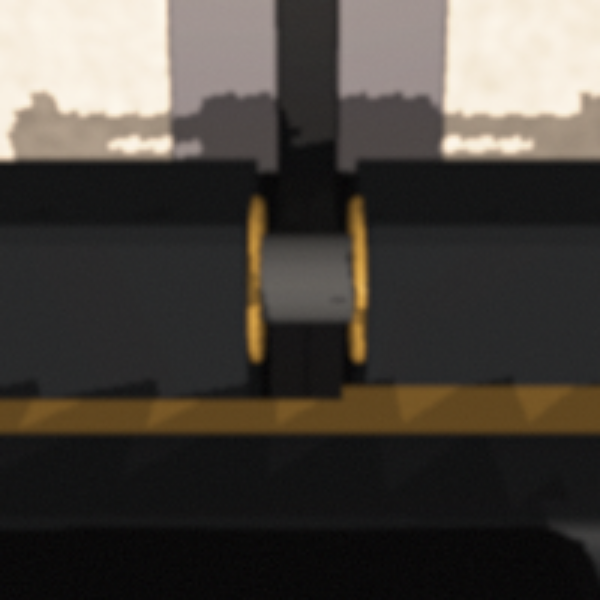

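View pics/side5.png

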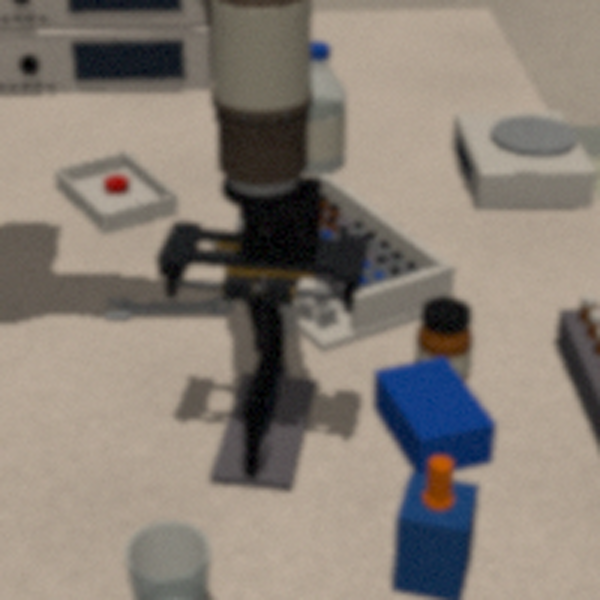

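View pics/top5.png

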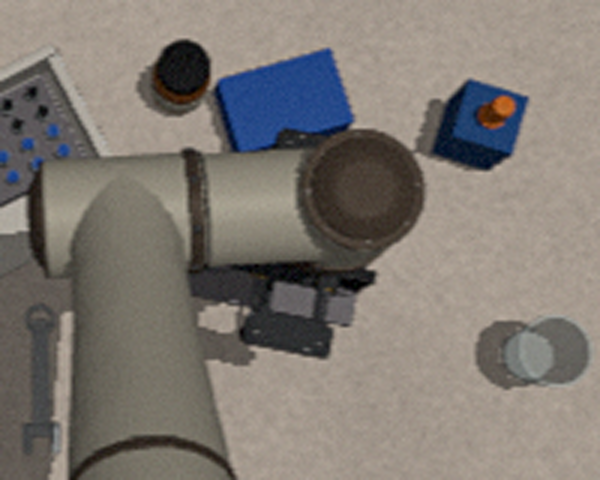

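The width reads 0 although the panel looks to be between the fingers. I'll brighten the picture before moving.

```bash
python3 - <<'E'
import pickle,cv2,numpy as np
for n in ('w4','w5'):
    p=pickle.load(open(n+'.pkl','rb'))
    a=p['color'][200:330,215:345,::-1].astype(float)/255
    a=(np.clip(a*1.0,0,1)**.4*255).astype(np.uint8)
    cv2.imwrite('pics/%sg.png'%n,cv2.resize(a,None,fx=4.5,fy=4.5,interpolation=cv2.INTER_CUBIC))
E
```

```text
(no output)
```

View pics/w4g.png

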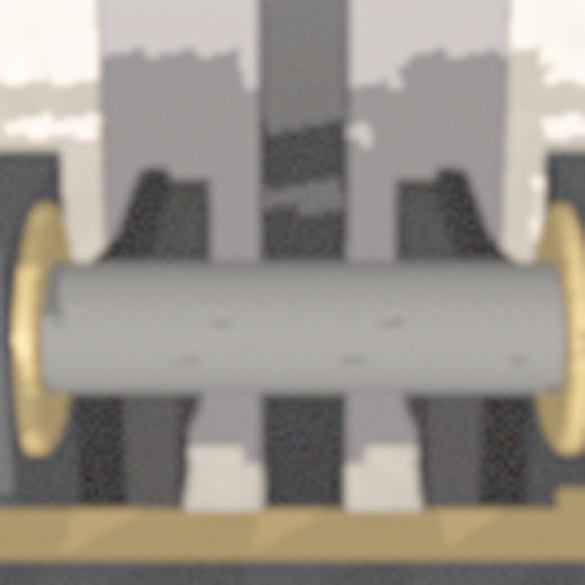

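View pics/w5g.png

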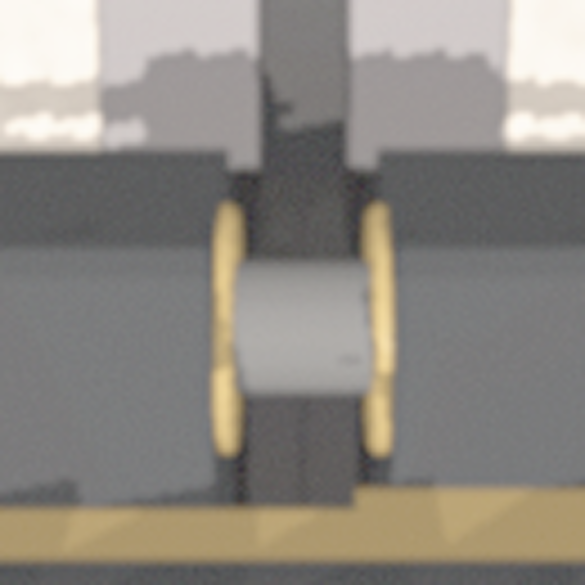

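```bash
python3 - <<'E'
import pickle
from h import *
P={n:pickle.load(open(n+'.pkl','rb')) for n in ('w1','w3','w4','w5')}
u1=(230+312.5/6-.5,26.5/6-.5);u3=(220+303.5/5-.5,578/5-.5);u5=(220+207/3.3-.5,60+115.5/3.3-.5)
print(u1,u3,u5)
for c in ([('w1',u1),('w3',u3)],[('w3',u3),('w5',u5)],[('w1',u1),('w5',u5)],[('w1',u1),('w3',u3),('w5',u5)]):
    X=tri(*[(P[n],u) for n,u in c]); print(X,[ (pix(P[n],X)-u).round(2) for n,u in c])
# predicted pixel of points along the panel top & TCP
for n in ('w4','w5'):
    p=P[n]; o=np.array([.4892,-.138,0]);d=np.array([.2055,.9787,0])
    for z in (.068,.087,.0965,.138): print(n,z,pix(p,o+[0,0,z]), pix(p,o+[0,0,z]-.0095*d))
E
```

```text
(281.5833333333333, 3.916666666666667) (280.2, 115.1) (282.22727272727275, 94.5)
[ 0.47095462 -0.22273263  0.09609849] [array([-0.13, -0.  ]), array([ 0.18, -0.  ])]
[ 0.47106406 -0.22270698  0.09680514] [array([0.04, 0.  ]), array([-0.07, -0.01])]
[ 0.47090695 -0.22278302  0.09593115] [array([-0.09,  0.  ]), array([ 0.19, -0.01])]
[ 0.47097217 -0.22275719  0.09605329] [array([-0.15, -0.01]), array([ 0.15, -0.02]), array([0.08, 0.04])]
w4 0.068 [281.76814118 234.239274  ] [281.74436952 220.91658156]
w4 0.087 [281.76470918 243.76455455] [281.73857153 229.25619627]
w4 0.0965 [281.76273199 249.25213854] [281.73522558 234.0688897 ]
w4 0.138 [281.75107217 281.61321801] [281.71540903 262.57231426]
w5 0.068 [281.78551853 234.18209191] [281.76272907 220.85977309]
w5 0.087 [281.78188111 243.7017027 ] [281.75681935 229.19379197]
w5 0.0965 [281.77978559 249.18595803] [281.75340895 234.00320088]
w5 0.138 [281.76742838 281.52648184] [281.73321132 262.486344  ]
```

Request:
{"name": "jog_arm", "arguments": {
  "deltas": [
    [0,0,-0.004,0,0.0],
    [0,0,-0.006,0,0.0],
    [0,0,0,0,0.0]
  ]
}}

```text
time_s: 9.1
tcp_pos: [0.4902, -0.138, 0.0792]
eef_rot: [0.103, 0.995, 0.0, 0.001]
ft_force: [0.2, 0.7, 0.5]
gripper_width: 0.0003
```

```bash
python3 - <<'E'
from h import *
import pickle
st()
p=shot('wrist'); pickle.dump(p,open('w6.pkl','wb'))
a=p['color'][60:340,200:360,::-1].astype(float)/255
a=(a**.45*255).astype(np.uint8)
cv2.imwrite('pics/w6.png',cv2.resize(a[:190],None,fx=3,fy=3,interpolation=cv2.INTER_CUBIC))
cv2.imwrite('pics/w6b.png',cv2.resize(a[140:],None,fx=4,fy=4,interpolation=cv2.INTER_CUBIC))
q=shot('side'); a=q['color'][200:300,220:340]; cv2.imwrite('pics/side6.png',cv2.resize(a[:,:,::-1],None,fx=5,fy=5,interpolation=cv2.INTER_CUBIC))
E
```

```text
t 9.1 tcp [ 0.4902 -0.138   0.0792] rpyz [[-0.9787, 0.2052, 0.0025], [0.2052, 0.9787, -0.0002], [-0.0025, 0.0003, -1.0]] q [ 0.045  0.297 -0.423  0.    -0.848 -0.252] F [0.19 0.73 0.47] T [-0.    0.04  0.02] w 0.00032195693487251337
```

View pics/w6.png

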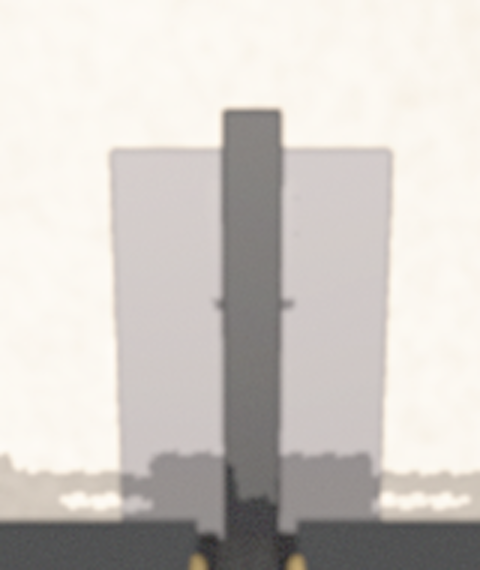

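View pics/w6b.png

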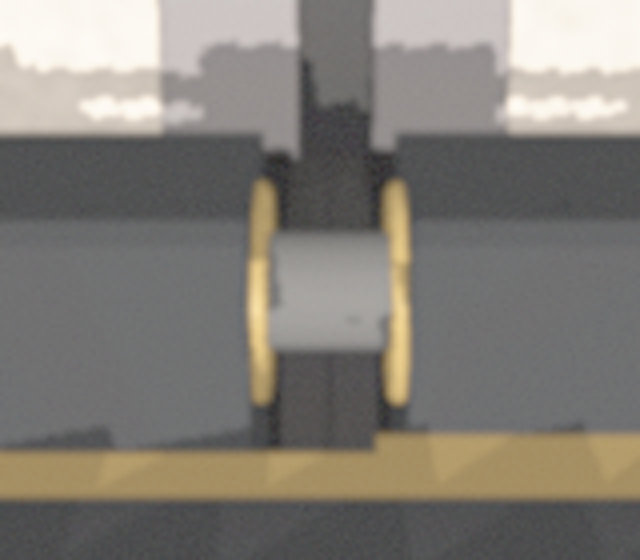

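View pics/side6.png

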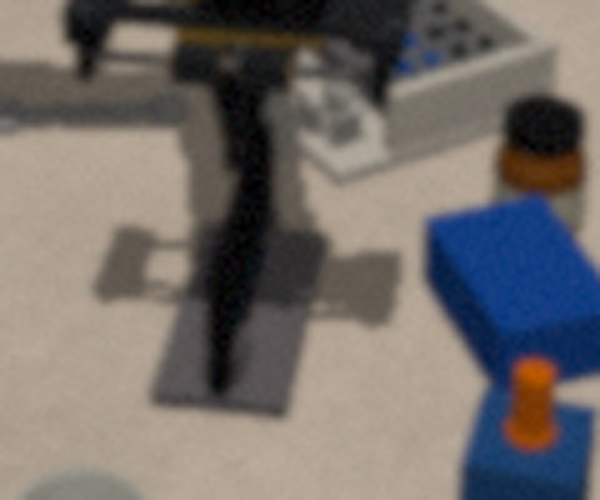

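The picture shows the fingers closed just above the panel's top edge, with their seam visible over it. Finger gap and position put the tips about 35 mm higher than the reported TCP. I'll open, go lower in steps while watching force, and try again.

Request:
{"name": "jog_arm", "arguments": {
  "deltas": [
    [0,0,0,0,0.06],
    [0,0,0,0,0.06],
    [0,0,0,0,0.06],
    [0,0,0,0,0.06],
    [0,0,0,0,0.06],
    [0,0,0,0,0.06],
    [0,0,0,0,0.06],
    [0,0,0.01,0,0.06],
    [0,0,0.01,0,0.06],
    [0,0,0.008,0,0.06],
    [0,0,0,0,0.06]
  ]
}}

```text
time_s: 10.3
tcp_pos: [0.4877, -0.1379, 0.0482]
eef_rot: [0.103, 0.995, -0.0, -0.002]
ft_force: [0.4, 0.0, -0.1]
gripper_width: 0.0596
```

```bash
python3 - <<'E'
from h import *
import pickle
st()
p=shot('wrist'); pickle.dump(p,open('w7.pkl','wb'))
a=p['color'][150:340,180:380,::-1].astype(float)/255
a=(a**.45*255).astype(np.uint8)
cv2.imwrite('pics/w7.png',cv2.resize(a,None,fx=3,fy=3,interpolation=cv2.INTER_CUBIC))
E
```

```text
t 10.3 tcp [ 0.4877 -0.1379  0.0482] rpyz [[-0.9786, 0.2058, -0.004], [0.2058, 0.9786, 0.0001], [0.0039, -0.0007, -1.0]] q [ 0.045  0.339 -0.458 -0.    -0.778 -0.252] F [ 0.43  0.01 -0.1 ] T [0.02 0.09 0.01] w 0.059591343424878096
```

View pics/w7.png

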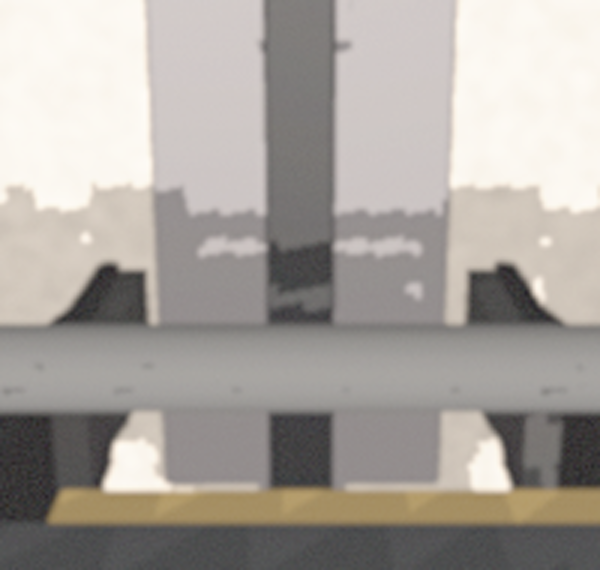

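Request:
{"name": "jog_arm", "arguments": {
  "deltas": [
    [0,0,0.008,0,0.06],
    [0,0,0.007,0,0.05],
    [0,0,0,0,0.03],
    [0,0,0,0,0.02],
    [0,0,0,0,0.0],
    [0,0,0,0,0.0],
    [0,0,0,0,0.0],
    [0,0,0,0,0.0],
    [0,0,0,0,0.0],
    [0,0,0,0,0.0],
    [0,0,0,0,0.0],
    [0,0,0,0,0.0]
  ]
}}

```text
time_s: 11.55
tcp_pos: [0.4893, -0.138, 0.0352]
eef_rot: [0.103, 0.995, -0.0, 0.0]
ft_force: [-0.3, 0.3, 1.3]
gripper_width: 0.0114
```

```bash
python3 - <<'E'
from h import *
import pickle
st()
p=shot('wrist'); pickle.dump(p,open('w8.pkl','wb'))
a=p['color'][150:340,180:380,::-1].astype(float)/255
a=(a**.45*255).astype(np.uint8)
cv2.imwrite('pics/w8.png',cv2.resize(a,None,fx=3,fy=3,interpolation=cv2.INTER_CUBIC))
E
```

```text
t 11.55 tcp [ 0.4893 -0.138   0.0352] rpyz [[-0.9787, 0.2054, 0.0002], [0.2054, 0.9787, -0.0001], [-0.0002, -0.0, -1.0]] q [ 0.045  0.358 -0.472  0.    -0.741 -0.252] F [-0.27  0.33  1.31] T [0.14 0.28 0.04] w 0.011439154165275717
```

View pics/w8.png

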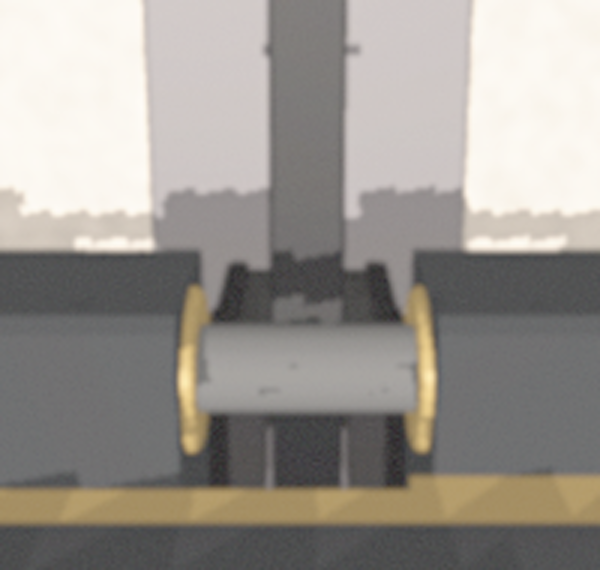

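Request:
{"name": "jog_arm", "arguments": {
  "deltas": [
    [0,0,0,0,0.0],
    [0,0,-0.004,0,0.0],
    [0,0,-0.008,0,0.0],
    [0,0,-0.012,0,0.0],
    [0,0,-0.015,0,0.0],
    [0,0,-0.018,0,0.0],
    [0,0,-0.015,0,0.0],
    [0,0,-0.008,0,0.0],
    [0,0,-0.005,0,0.0],
    [0,0,0,0,0.0]
  ]
}}

```text
time_s: 12.6
tcp_pos: [0.4894, -0.1379, 0.1206]
eef_rot: [0.103, 0.995, 0.0, 0.001]
ft_force: [0.2, 1.0, -2.0]
gripper_width: 0.0117
```

```bash
python3 - <<'E'
from h import *
import pickle
st()
p=shot('wrist','w9.png'); pickle.dump(p,open('w9.pkl','wb'))
q=shot('side'); a=q['color'][150:300,200:400]; cv2.imwrite('pics/side9.png',cv2.resize(a[:,:,::-1],None,fx=4,fy=4,interpolation=cv2.INTER_CUBIC))
E
```

```text
t 12.6 tcp [ 0.4894 -0.1379  0.1206] rpyz [[-0.9786, 0.2056, 0.0011], [0.2056, 0.9786, 0.0001], [-0.0011, 0.0004, -1.0]] q [ 0.045  0.248 -0.37  -0.    -0.952 -0.252] F [ 0.2   0.96 -2.04] T [ 0.06  0.12 -0.06] w 0.011684394605390518
```

View pics/w9.png

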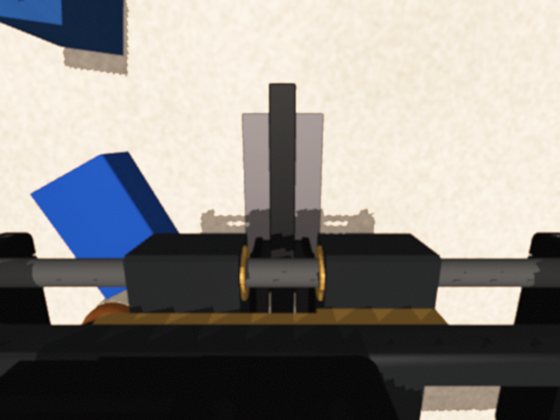

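View pics/side9.png

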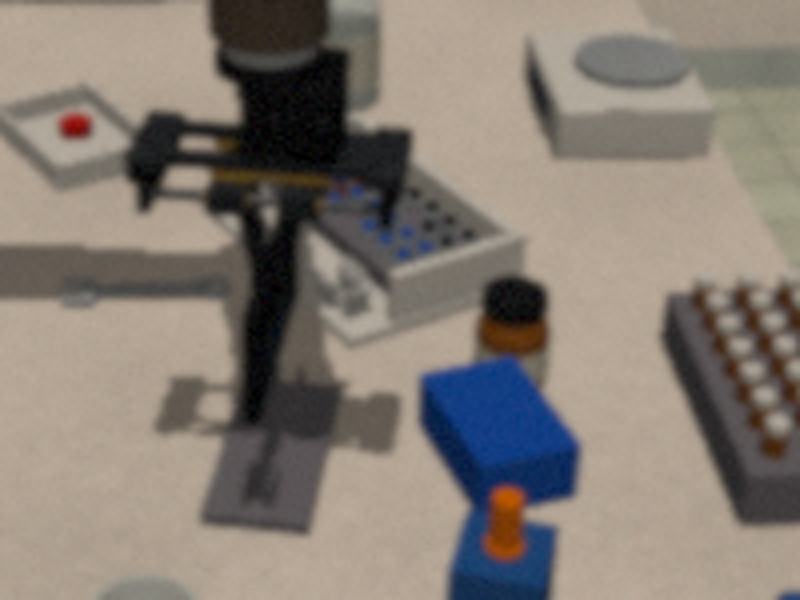

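The door is in hand, and the force reads −2 N. Next I'll turn and carry it over the channel.

Request:
{"name": "jog_arm", "arguments": {
  "deltas": [
    [0,0,0,-0.1,0.0],
    [0,0,0,-0.147,0.0],
    [0,0,0,-0.147,0.0],
    [0,0,0,-0.147,0.0],
    [0,0,0,-0.1,0.0],
    [0,0,0,-0.032,0.0]
  ]
}}

```text
time_s: 13.3
tcp_pos: [0.4886, -0.1379, 0.1191]
eef_rot: [-0.232, 0.973, 0.0, -0.001]
ft_force: [0.5, -0.0, -0.9]
gripper_width: 0.0112
```

Request:
{"name": "jog_arm", "arguments": {
  "deltas": [
    [-0.012,0.0177,0,0,0.0],
    [-0.0147,0.0217,0,0,0.0],
    [-0.0147,0.0217,0,0,0.0],
    [-0.0147,0.0217,0,0,0.0],
    [-0.0147,0.0217,0,0,0.0],
    [-0.0147,0.0217,0,0,0.0],
    [-0.0147,0.0217,0,0,0.0],
    [-0.0147,0.0217,0,0,0.0],
    [-0.0147,0.0217,0,0,0.0],
    [-0.0147,0.0217,0,0,0.0],
    [-0.002,0.004,0,0,0.0],
    [0,0,0,0,0.0]
  ]
}}

```text
time_s: 14.5
tcp_pos: [0.5218, 0.122, 0.1191]
eef_rot: [-0.232, 0.973, -0.0, -0.001]
ft_force: [-0.7, -0.6, -1.7]
gripper_width: 0.0118
```

Request:
{"name": "jog_arm", "arguments": {
  "deltas": [
    [0,0,0,0,0.0],
    [0,0,0,0,0.0]
  ]
}}

```text
time_s: 14.7
tcp_pos: [0.522, 0.1206, 0.1198]
eef_rot: [-0.23, 0.973, -0.0, -0.0]
ft_force: [-0.3, -0.8, -2.4]
gripper_width: 0.012
```

```bash
python3 - <<'E'
from h import *
import pickle
o=st()
p=shot('wrist','w10.png'); pickle.dump(p,open('w10.pkl','wb'))
M=R.from_quat(o['eef_rot']).as_matrix(); print('yaw',np.degrees(np.arctan2(M[1,0],M[0,0]))%360)
print('delta tool', M.T@(np.array([0.5226,0.1216,o['tcp_pos'][2]])-o['tcp_pos']))
a=p['color'][0:240,200:360,::-1]
cv2.imwrite('pics/w10a.png',cv2.resize(a,None,fx=2.5,fy=2.5,interpolation=cv2.INTER_CUBIC))
t=shot('top');q=shot('side'); pickle.dump((t,q),open('tq10.pkl','wb'))
a=t['color'][170:270,180:330]; cv2.imwrite('pics/top10.png',cv2.resize(a[:,:,::-1],None,fx=5,fy=5,interpolation=cv2.INTER_CUBIC))
a=q['color'][150:250,220:360]; cv2.imwrite('pics/side10.png',cv2.resize(a[:,:,::-1],None,fx=5,fy=5,interpolation=cv2.INTER_CUBIC))
E
```

```text
t 14.7 tcp [0.522  0.1206 0.1198] rpyz [[-0.8939, -0.4483, -0.0009], [-0.4483, 0.8939, -0.0005], [0.001, -0.0, -1.0]] q [ 0.53   0.294 -0.306 -0.    -0.972 -0.065] F [-0.33 -0.76 -2.4 ] T [-0.05  0.09  0.04] w 0.011969263534607876
yaw 206.63472913099113
delta tool [-9.62951754e-04  6.15184125e-04 -1.00063987e-06]
```

View pics/w10.png

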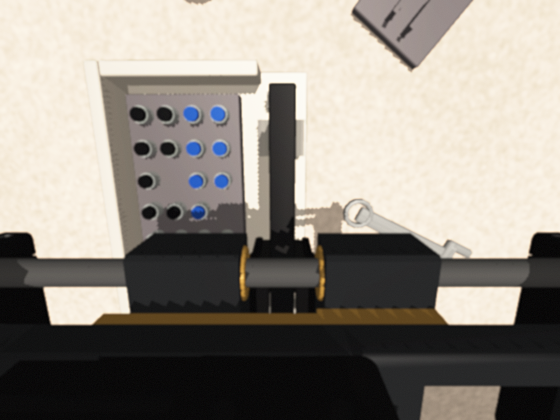

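View pics/side10.png

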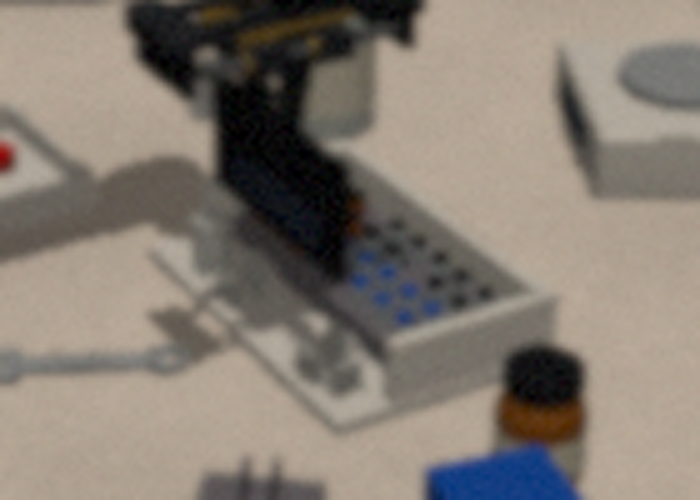

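View pics/top10.png

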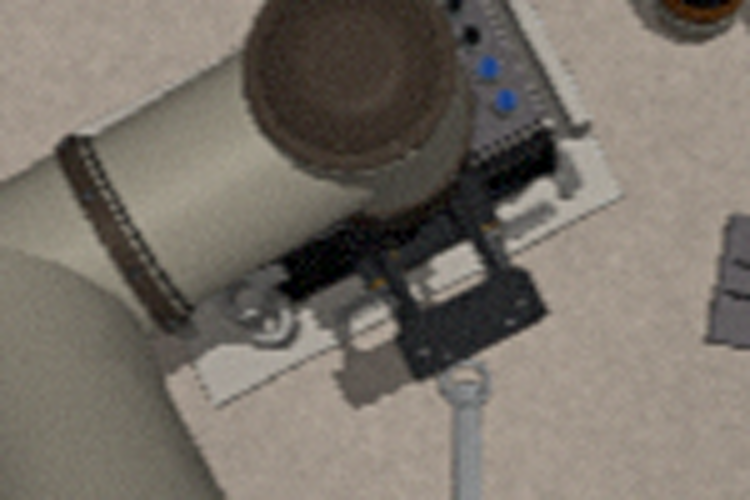

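Request:
{"name": "jog_arm", "arguments": {
  "deltas": [
    [-0.001,0.0006,0.01,0,0.0],
    [0,0,0.015,0,0.0],
    [0,0,0.015,0,0.0],
    [0,0,0.008,0,0.0],
    [0,0,0,0,0.0],
    [0,0,0,0,0.0]
  ]
}}

```text
time_s: 15.45
tcp_pos: [0.5234, 0.1227, 0.0722]
eef_rot: [-0.231, 0.973, -0.0, 0.0]
ft_force: [1.1, -0.3, -2.6]
gripper_width: 0.012
```

```bash
python3 - <<'E'
from h import *
import pickle
o=st()
p=shot('wrist'); pickle.dump(p,open('w11.pkl','wb'))
M=R.from_quat(o['eef_rot']).as_matrix(); print('yaw',np.degrees(np.arctan2(M[1,0],M[0,0]))%360)
print('delta tool', M.T@(np.array([0.5226,0.1216,o['tcp_pos'][2]])-o['tcp_pos']))
a=p['color'][40:240,210:370,::-1].astype(float)/255; a=(a**.6*255).astype(np.uint8)
cv2.imwrite('pics/w11a.png',cv2.resize(a[:120],None,fx=5,fy=5,interpolation=cv2.INTER_CUBIC))
t=shot('top'); a=t['color'][190:260,200:320]; cv2.imwrite('pics/top11.png',cv2.resize(a[:,:,::-1],None,fx=6,fy=6,interpolation=cv2.INTER_CUBIC))
E
```

```text
t 15.45 tcp [0.5234 0.1227 0.0722] rpyz [[-0.8933, -0.4495, 0.0004], [-0.4495, 0.8933, -0.0001], [-0.0003, -0.0003, -1.0]] q [ 0.532  0.35  -0.362  0.    -0.858 -0.066] F [ 1.09 -0.31 -2.55] T [ 0.02  0.09 -0.01] w 0.011953443629403674
yaw 206.70944814625207
delta tool [ 1.18526513e-03 -6.04214519e-04 -2.13033894e-07]
```

View pics/w11a.png

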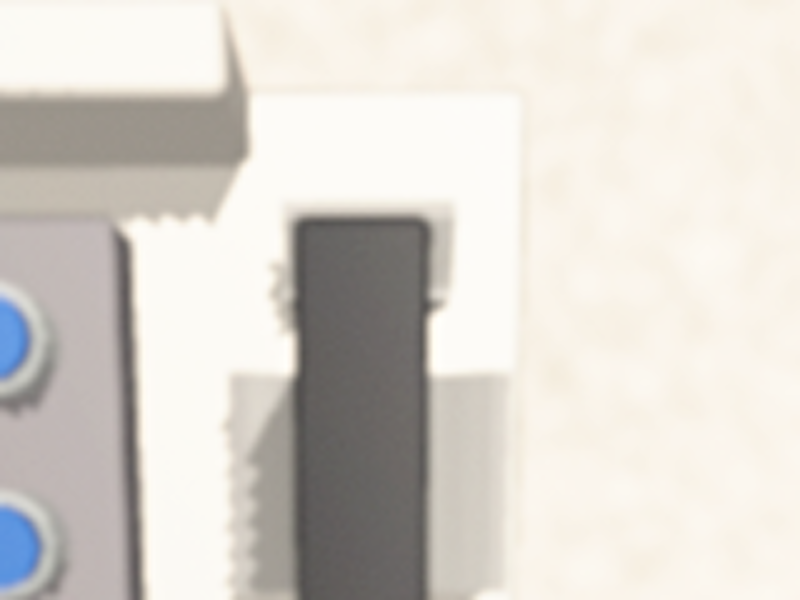

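View pics/top11.png

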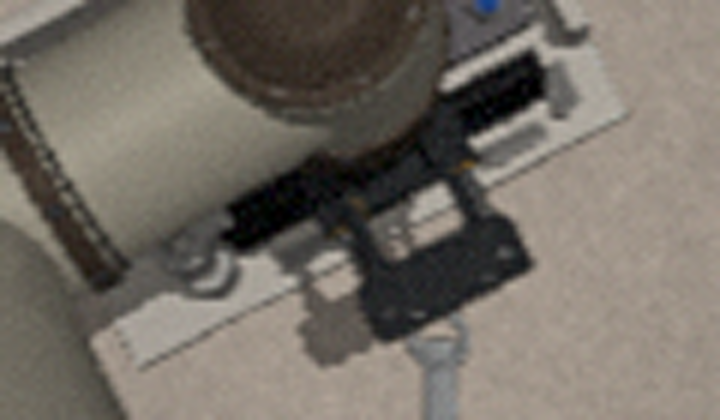

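Request:
{"name": "jog_arm", "arguments": {
  "deltas": [
    [0,0,0,0,0.0],
    [0,0,0,0,0.0]
  ]
}}

```text
time_s: 15.75
tcp_pos: [0.5233, 0.1228, 0.0726]
eef_rot: [-0.231, 0.973, 0.0, 0.001]
ft_force: [0.2, -0.3, -2.8]
gripper_width: 0.012
```

```bash
python3 - <<'E'
from h import *
import pickle
o=st()
M=R.from_quat(o['eef_rot']).as_matrix()
print('delta tool', M.T@(np.array([0.5226,0.1216,o['tcp_pos'][2]])-o['tcp_pos']))
p=pickle.load(open('w2.pkl','rb')); U=lambda u,v:(180+(u+150.5)/5-.5,(v+.5)/5-.5)
kb=np.array([.4772,.2103,0]); y=np.array([-.4493,.8934,0]); x=np.array([.8934,.4493,0])
for v,z in ((85,.012),(90,.012),(56,.032),(56,.04)):
    X=atz(p,U(365,v),z); print(v,z,(X-kb)@y,(X-kb)@x)
# now: w11 end of door, and stop top inner edge
p=pickle.load(open('w11.pkl','rb')); V=lambda u,v:(210+(u+.5)/5-.5,40+(v+.5)/5-.5)
ztop=.0965+(.0722-.0352)
e=atz(p,V(365,217),ztop); print('door end',(e-kb)@y,(e-kb)@x)
for v,z in ((203,.032),(203,.04),(203,.022)):
    X=atz(p,V(365,v),z); print('stop?',z,(X-kb)@y)
a=atz(p,V(365,590),ztop); print('axis x',(a-kb)@x,(a-kb)@y)
for u in (232,505): X=atz(p,V(u,500),.04); print('lip',(X-kb)@x)
E
```

```text
t 15.75 tcp [0.5233 0.1228 0.0726] rpyz [[-0.8934, -0.4493, 0.001], [-0.4493, 0.8934, 0.0006], [-0.0011, 0.0001, -1.0]] q [ 0.532  0.349 -0.362  0.    -0.858 -0.066] F [ 0.25 -0.34 -2.76] T [-0.02  0.1   0.02] w 0.012019371617077279
delta tool [ 1.17414425e-03 -7.32324993e-04 -1.35825521e-06]
85 0.012 -0.19142382877571076 0.0013426426465498605
90 0.012 -0.19032919353831196 0.0013510902235307903
56 0.032 -0.19070514302398148 0.0014122149821973022
56 0.04 -0.18789028504674146 0.0014595483755108138
door end -0.18623970761503023 0.001603299772141286
stop? 0.032 -0.2040174460093928
stop? 0.04 -0.2027028405515918
stop? 0.022 -0.20566070283164412
axis x 0.0016265604564352626 -0.15518547255533766
lip 0.021104086392171553
lip -0.0192396467951843
```

```bash
python3 - <<'E'
from h import *
import pickle
kb=np.array([.4772,.2103,0]); y=np.array([-.4493,.8934,0]); x=np.array([.8934,.4493,0])
p=pickle.load(open('w11.pkl','rb')); V=lambda u,v:(210+(u+.5)/5-.5,40+(v+.5)/5-.5)
q=pickle.load(open('w2.pkl','rb')); U=lambda u,v:(180+(u+150.5)/5-.5,(v+.5)/5-.5)
for z in (.022,.032,.04):
  print(z,'stop inner w11',[round((atz(p,V(440,v),z)-kb)@y,4) for v in (292,300)],'w2',round((atz(q,U(365,56),z)-kb)@y,4), 'lip end w11',round((atz(p,V(440,375),z)-kb)@y,4),'w2',round((atz(q,U(430,98),z)-kb)@y,4))
print(tri((p,V(440,296)),(q,U(365,56))),tri((p,V(440,375)),(q,U(430,98))))
a=p['color'][70:130,260:320,::-1].astype(float)/255; a=(a**.6*255).astype(np.uint8)
cv2.imwrite('pics/w11b.png',cv2.resize(a,None,fx=10,fy=10,interpolation=cv2.INTER_CUBIC))
E
```

```text
0.022 stop inner w11 [np.float64(-0.1929), np.float64(-0.1917)] w2 -0.1942 lip end w11 -0.1806 w2 -0.1851
0.032 stop inner w11 [np.float64(-0.1917), np.float64(-0.1906)] w2 -0.1907 lip end w11 -0.18 w2 -0.1818
0.04 stop inner w11 [np.float64(-0.1908), np.float64(-0.1898)] w2 -0.1879 lip end w11 -0.1795 w2 -0.1792
[0.55878465 0.0392657  0.0386156 ] [0.54762241 0.04464359 0.03848366]
```

View pics/w11b.png

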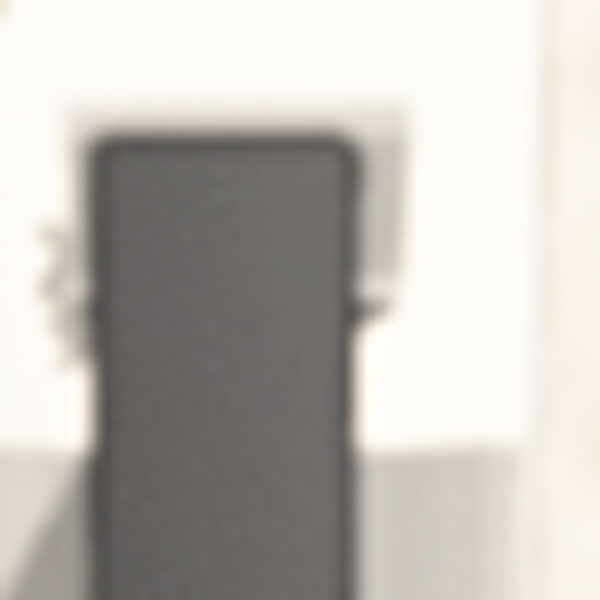

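Request:
{"name": "jog_arm", "arguments": {
  "deltas": [
    [0.001,-0.0008,0.005,0,0.0],
    [0,0,0.006,0,0.0],
    [0,0,0.006,0,0.0],
    [0,0,0.006,0,0.0],
    [0,0,0.004,0,0.0],
    [0,0,0.003,0,0.0],
    [0,0,0,0,0.0]
  ]
}}

```text
time_s: 16.45
tcp_pos: [0.5222, 0.1213, 0.0415]
eef_rot: [-0.231, 0.973, -0.0, -0.001]
ft_force: [-0.1, -0.1, -1.1]
gripper_width: 0.0119
```

Request:
{"name": "jog_arm", "arguments": {
  "deltas": [
    [0,0,0.002,0,0.0],
    [0,0,0.002,0,0.0],
    [0,0,0.001,0,0.0],
    [0,0,0,0,0.0]
  ]
}}

```text
time_s: 16.85
tcp_pos: [0.5224, 0.1214, 0.037]
eef_rot: [-0.231, 0.973, -0.0, -0.0]
ft_force: [0.8, -0.6, -1.8]
gripper_width: 0.0118
```

```bash
python3 - <<'E'
from h import *
import pickle
o=st()
M=R.from_quat(o['eef_rot']).as_matrix()
print('delta tool', M.T@(np.array([0.5226,0.1216,o['tcp_pos'][2]])-o['tcp_pos']))
p=shot('wrist'); pickle.dump(p,open('w12.pkl','wb'))
a=p['color'][40:160,210:370,::-1].astype(float)/255; a=(a**.6*255).astype(np.uint8)
cv2.imwrite('pics/w12a.png',cv2.resize(a,None,fx=5,fy=5,interpolation=cv2.INTER_CUBIC))
q=shot('side'); a=q['color'][160:240,230:350]; cv2.imwrite('pics/side12.png',cv2.resize(a[:,:,::-1],None,fx=6,fy=6,interpolation=cv2.INTER_CUBIC))
E
```

```text
t 16.85 tcp [0.5224 0.1214 0.037 ] rpyz [[-0.8934, -0.4492, -0.0002], [-0.4492, 0.8934, -0.0001], [0.0002, 0.0, -1.0]] q [ 0.531  0.395 -0.402 -0.    -0.774 -0.065] F [ 0.76 -0.59 -1.78] T [-0.03  0.15  0.04] w 0.011815320089953925
delta tool [-2.36524543e-04  8.53753907e-05 -3.76369152e-08]
```

View pics/w12a.png

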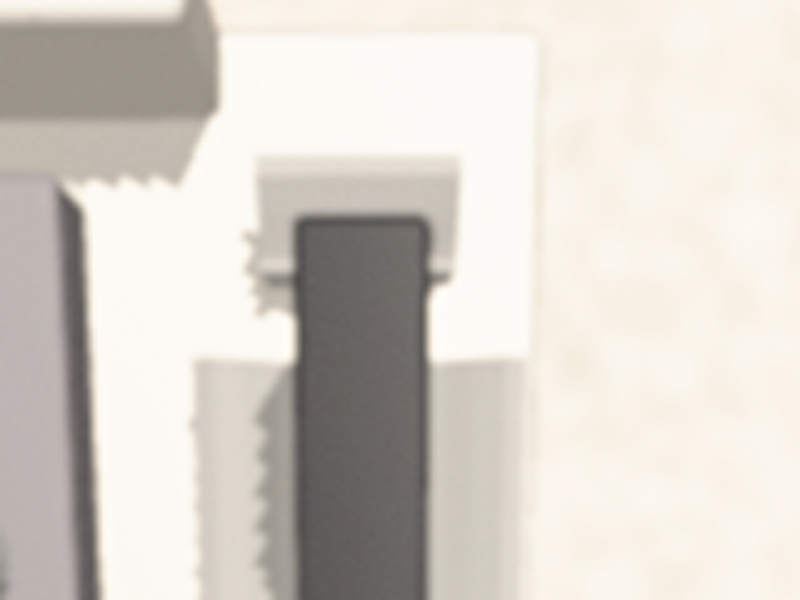

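View pics/side12.png

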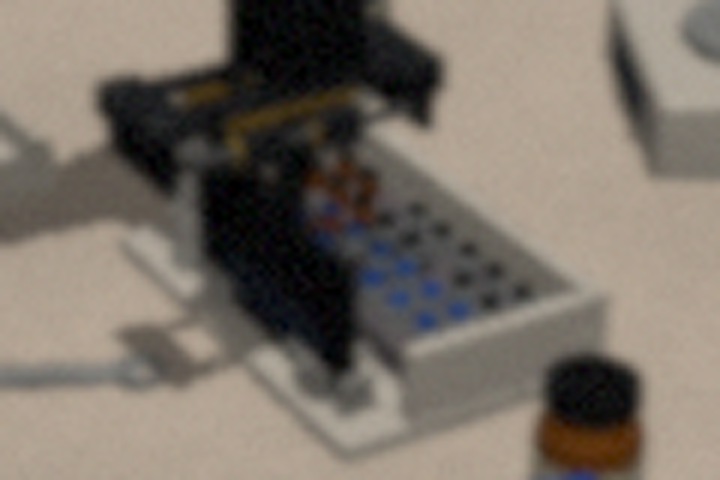

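Request:
{"name": "jog_arm", "arguments": {
  "deltas": [
    [0,0,0.001,0,0.0],
    [0,0,0.001,0,0.0],
    [0,0,0,0,0.0]
  ]
}}

```text
time_s: 17.25
tcp_pos: [0.5227, 0.1215, 0.0352]
eef_rot: [-0.231, 0.973, -0.0, 0.0]
ft_force: [0.6, 0.2, -0.9]
gripper_width: 0.0117
```

```bash
python3 - <<'E'
from h import *
st()
E
```

```text
t 17.25 tcp [0.5227 0.1215 0.0352] rpyz [[-0.8933, -0.4495, 0.0004], [-0.4495, 0.8933, 0.0001], [-0.0004, -0.0001, -1.0]] q [ 0.531  0.397 -0.404  0.    -0.77  -0.065] F [ 0.57  0.16 -0.91] T [-0.04  0.17 -0.01] w 0.011654504501323496
```

Request:
{"name": "jog_arm", "arguments": {
  "deltas": [
    [0,0,0.001,0,0.0],
    [0,0,0,0,0.0],
    [0,0,0,0,0.015],
    [0,0,0,0,0.02],
    [0,0,0,0,0.03],
    [0,0,0,0,0.03],
    [0,0,0,0,0.03],
    [0,0,0,0,0.03]
  ]
}}

```text
time_s: 18.05
tcp_pos: [0.5225, 0.1215, 0.0339]
eef_rot: [-0.231, 0.973, -0.0, -0.0]
ft_force: [0.4, -0.3, -0.1]
gripper_width: 0.03
```

Request:
{"name": "jog_arm", "arguments": {
  "deltas": [
    [0,0,-0.01,0,0.03],
    [0,0,-0.02,0,0.03],
    [0,0,-0.03,0,0.03],
    [0,0,-0.03,0,0.04],
    [0,0,-0.02,0,0.04],
    [0,0.03,0,0,0.04],
    [0,0.04,0,0,0.04],
    [0,0.035,0,0,0.04],
    [0,0.015,0,0,0.04],
    [0,0,0,0,0.04],
    [0,0,0,0,0.04]
  ]
}}

```text
time_s: 19.15
tcp_pos: [0.4687, 0.2285, 0.1444]
eef_rot: [-0.231, 0.973, -0.0, 0.0]
ft_force: [0.9, 0.4, -0.3]
gripper_width: 0.0402
```

```bash
python3 - <<'E'
from h import *
import pickle
o=st()
p=shot('wrist'); pickle.dump(p,open('w13.pkl','wb'))
a=p['color'][0:240,200:360,::-1].astype(float)/255; a=(a**.6*255).astype(np.uint8)
cv2.imwrite('pics/w13a.png',cv2.resize(a[120:],None,fx=5,fy=5,interpolation=cv2.INTER_CUBIC))
cv2.imwrite('pics/w13.png',p['color'][:,:,::-1])
q=shot('side'); a=q['color'][160:240,230:350]; cv2.imwrite('pics/side13.png',cv2.resize(a[:,:,::-1],None,fx=6,fy=6,interpolation=cv2.INTER_CUBIC))
E
```

```text
t 19.15 tcp [0.4687 0.2285 0.1444] rpyz [[-0.8932, -0.4497, 0.0002], [-0.4497, 0.8932, -0.0001], [-0.0001, -0.0002, -1.0]] q [ 0.765  0.245 -0.306  0.    -1.02  -0.299] F [ 0.95  0.37 -0.32] T [-0.04  0.13 -0.01] w 0.04019439946802165
```

View pics/w13.png

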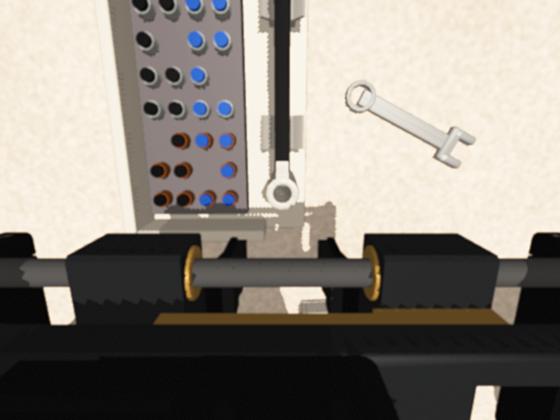

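View pics/w13a.png

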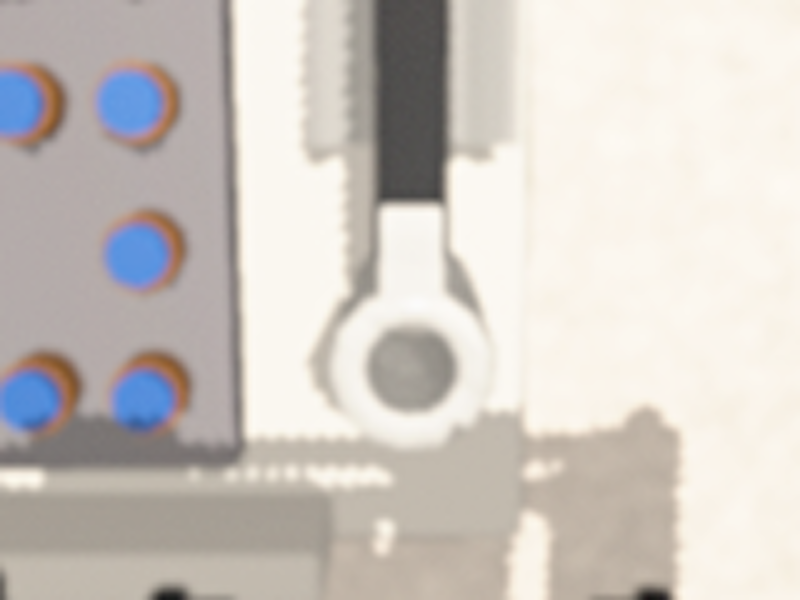

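View pics/side13.png

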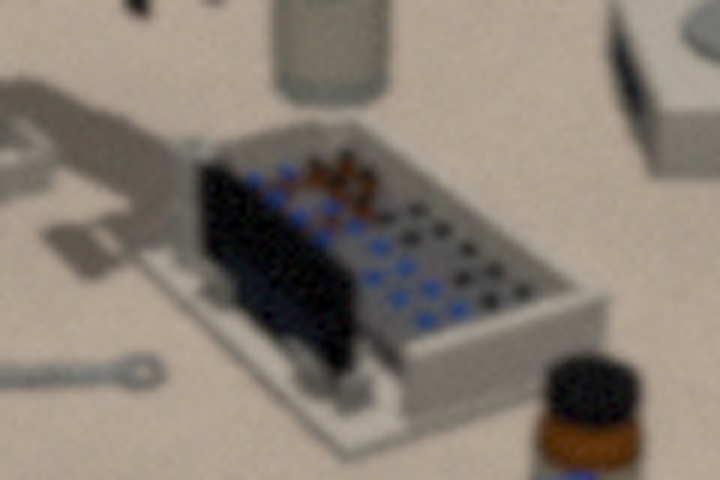

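```bash
python3 - <<'E'
from h import *
import pickle
p=pickle.load(open('w13.pkl','rb')); V=lambda u,v:(200+(u+.5)/5-.5,120+(v+.5)/5-.5)
y=np.array([-.4493,.8934,0]); x=np.array([.8934,.4493,0])
for uv in ((411.5,368),(409,367)):
    k=atz(p,V(*uv),.0965); print('door k',k)
q=pickle.load(open('w2.pkl','rb')); U=lambda u,v:(180+(u+150.5)/5-.5,(v+.5)/5-.5)
for v in (884,889):
    kb=atz(q,U(377,v),.056); print('kb',kb,'door-bay along y,x',(k-kb)@y,(k-kb)@x)
print('tcp-k',np.array([.4687,.2285,0])-k)
a=atz(p,V(411,5),.0965); d=k-a; print('door yaw',np.degrees(np.arctan2(-d[0],d[1])))
E
```

```text
door k [0.4776579  0.21094466 0.0965    ]
door k [0.47810066 0.21097982 0.0965    ]
kb [0.47718453 0.21027562 0.056     ] door-bay along y,x 0.0002175149358644746 0.0011348711548209935
kb [0.47663084 0.2113927  0.056     ] door-bay along y,x -0.0010292587766119671 0.0011276333257784848
tcp-k [-0.00940066  0.01752018 -0.0965    ]
door yaw 26.30544783287791
```

Request:
{"name": "jog_arm", "arguments": {
  "deltas": [
    [0.0095,-0.047,-0.01,0,0.06],
    [0.0095,-0.047,-0.01,0,0.06],
    [0.0095,-0.047,-0.01,0,0.06],
    [0.0095,-0.047,0,0,0.06],
    [0.0095,-0.047,0,0,0.06],
    [0.0095,-0.047,0,0,0.06],
    [0.0095,-0.047,0,0,0.06],
    [0.0095,-0.047,0,0,0.06],
    [0.0095,-0.047,0,0,0.06],
    [0.0095,-0.047,0,0,0.06],
    [0.0095,-0.047,0,0,0.06],
    [0.0095,-0.046,0,0,0.06]
  ]
}}

```text
time_s: 20.45
tcp_pos: [0.6191, -0.329, 0.1738]
eef_rot: [-0.23, 0.973, 0.0, -0.0]
ft_force: [1.0, 0.6, 0.7]
gripper_width: 0.06
```

Request:
{"name": "jog_arm", "arguments": {
  "deltas": [
    [0,0,0,0,0.06],
    [0,0,0,0,0.06],
    [0,0,0,0,0.06]
  ]
}}

```text
time_s: 20.75
tcp_pos: [0.619, -0.3256, 0.1739]
eef_rot: [-0.231, 0.973, 0.0, -0.0]
ft_force: [-0.2, -1.0, -0.0]
gripper_width: 0.0599
```

```bash
python3 - <<'E'
from h import *
import pickle
o=st()
p=shot('wrist'); pickle.dump(p,open('w14.pkl','wb'))
cv2.imwrite('pics/w14.png',p['color'][:,:,::-1])
a=p['color'][120:240,200:360,::-1]
cv2.imwrite('pics/w14a.png',cv2.resize(a,None,fx=5,fy=5,interpolation=cv2.INTER_CUBIC))
E
```

```text
t 20.75 tcp [ 0.619  -0.3256  0.1739] rpyz [[-0.8936, -0.4488, -0.0007], [-0.4488, 0.8936, 0.0003], [0.0005, 0.0006, -1.0]] q [-0.254  0.521  0.199 -0.    -1.25   0.719] F [-0.17 -0.98 -0.02] T [-0.05  0.13 -0.03] w 0.059936162172818365
```

View pics/w14.png

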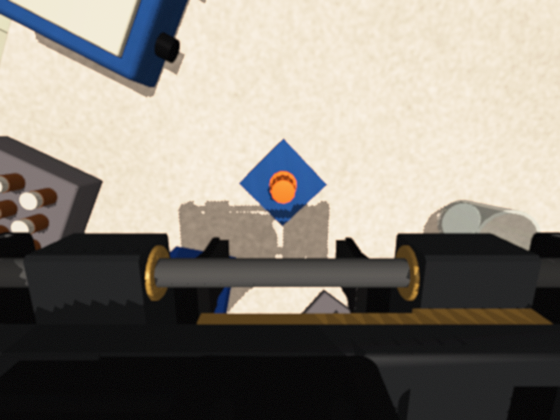

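View pics/w14a.png

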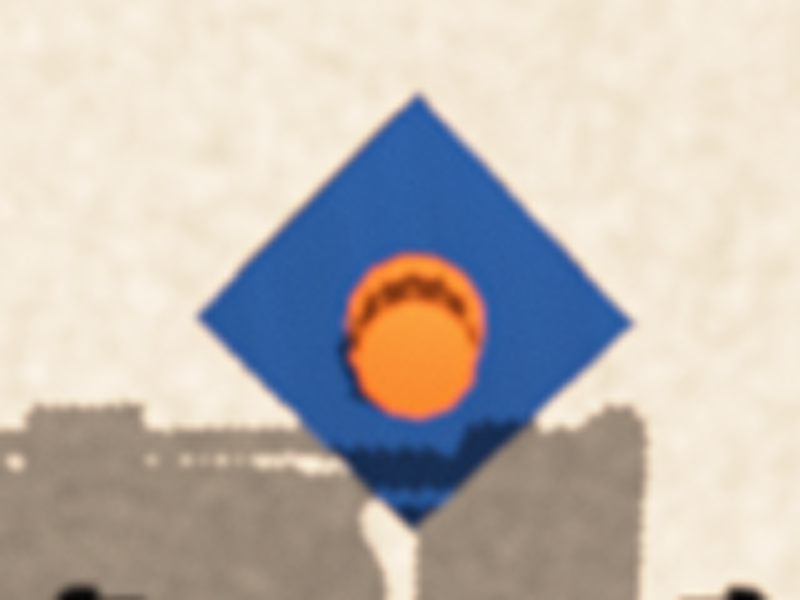

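```bash
python3 - <<'E'
from h import *
import pickle
p=pickle.load(open('w14.pkl','rb')); V=lambda u,v:(200+(u+.5)/5-.5,120+(v+.5)/5-.5)
k=atz(p,V(415,357),.126); print('pin',k); o=robot.get_obs(); M=R.from_quat(o['eef_rot']).as_matrix()
print(M.T@(np.r_[k[:2],o['tcp_pos'][2]]-o['tcp_pos']), o['tcp_pos'])
print('flange ctr', atz(p,V(416,322),.09))
t,q=pickle.load(open('tq.pkl','rb'))
print(tri((p,V(415,357)),(t,(707/2.85+180,99/2.85+140)),(q,(507/3.7+190,381/3.7+170))))
E
```

```text
pin [ 0.62826067 -0.34500436  0.126     ]
[ 9.95461220e-04 -2.18879434e-02 -3.14136739e-06] [ 0.61930704 -0.32500673  0.17429796]
flange ctr [ 0.62809284 -0.34529722  0.09      ]
[ 0.62895346 -0.3444904   0.12872248]
```

Request:
{"name": "jog_arm", "arguments": {
  "deltas": [
    [0.001,-0.022,0,0,0.06],
    [0,0,0.02,0,0.06],
    [0,0,0.025,0,0.06],
    [0,0,0.025,0,0.06],
    [0,0,0.02,0,0.06],
    [0,0,0.012,0,0.06],
    [0,0,0.008,0,0.06],
    [0,0,0.002,0,0.06],
    [0,0,0,0,0.06],
    [0,0,0,0,0.06]
  ]
}}

```text
time_s: 21.8
tcp_pos: [0.6294, -0.3459, 0.0633]
eef_rot: [-0.231, 0.973, -0.001, 0.001]
ft_force: [-0.4, 0.5, -0.4]
gripper_width: 0.0602
```

```bash
python3 - <<'E'
from h import *
import pickle
o=st()
M=R.from_quat(o['eef_rot']).as_matrix()
print(M.T@(np.r_[0.6283,-.345,o['tcp_pos'][2]]-o['tcp_pos']))
p=shot('wrist'); pickle.dump(p,open('w15.pkl','wb'))
a=p['color'][150:350,180:380,::-1].astype(float)/255; a=(a**.6*255).astype(np.uint8)
cv2.imwrite('pics/w15.png',cv2.resize(a,None,fx=3,fy=3,interpolation=cv2.INTER_CUBIC))
q=shot('side'); a=q['color'][220:330,270:400]; cv2.imwrite('pics/side15.png',cv2.resize(a[:,:,::-1],None,fx=5,fy=5,interpolation=cv2.INTER_CUBIC))
E
```

```text
t 21.8 tcp [ 0.6294 -0.3459  0.0633] rpyz [[-0.8932, -0.4496, 0.002], [-0.4496, 0.8932, -0.0009], [-0.0014, -0.0017, -1.0]] q [-0.278  0.631  0.111  0.    -1.048  0.744] F [-0.43  0.46 -0.39] T [0.04 0.08 0.03] w 0.06015283552222418
[ 6.25417893e-04  1.27990578e-03 -3.03375713e-06]
```

View pics/w15.png

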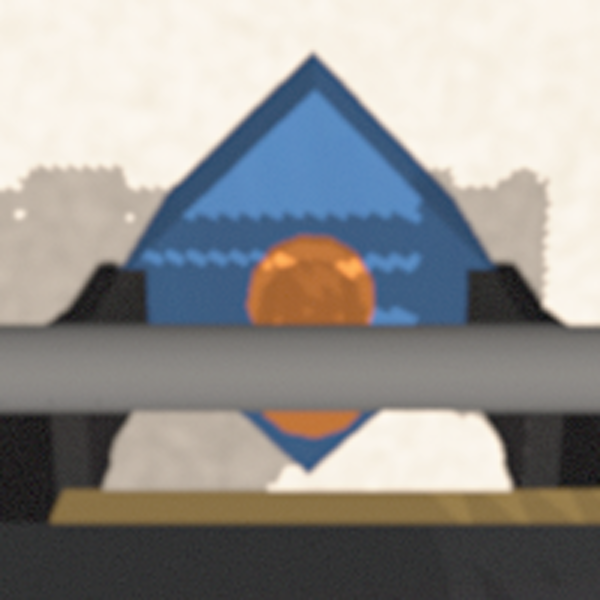

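View pics/side15.png

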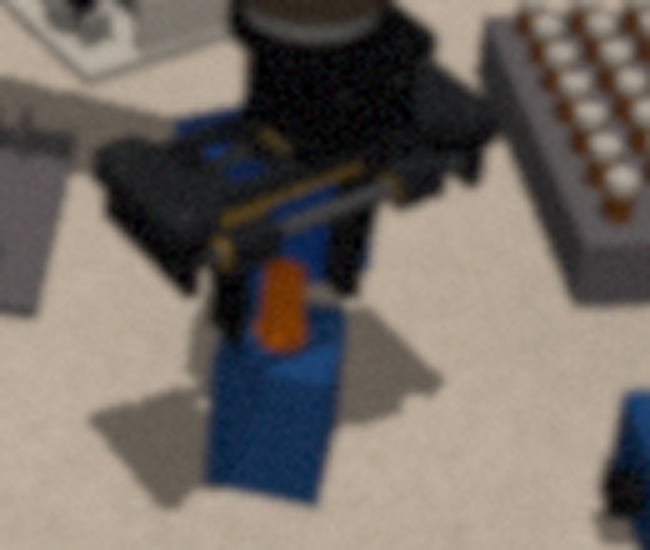

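Request:
{"name": "jog_arm", "arguments": {
  "deltas": [
    [0.0006,0.001,0,0,0.05],
    [0,0,0,0,0.035],
    [0,0,0,0,0.0],
    [0,0,0,0,0.0],
    [0,0,0,0,0.0],
    [0,0,0,0,0.0],
    [0,0,0,0,0.0],
    [0,0,0,0,0.0],
    [0,0,0,0,0.0],
    [0,0,0,0,0.0]
  ]
}}

```text
time_s: 22.9
tcp_pos: [0.6277, -0.345, 0.062]
eef_rot: [-0.231, 0.973, 0.0, -0.0]
ft_force: [0.1, 0.6, 0.5]
gripper_width: 0.0192
```

```bash
python3 - <<'E'
from h import *
import pickle
o=st()
M=R.from_quat(o['eef_rot']).as_matrix()
print(M.T@(np.r_[0.6283,-.345,o['tcp_pos'][2]]-o['tcp_pos']))
p=shot('wrist'); pickle.dump(p,open('w16.pkl','wb'))
a=p['color'][150:350,180:380,::-1].astype(float)/255; a=(a**.6*255).astype(np.uint8)
cv2.imwrite('pics/w16.png',cv2.resize(a,None,fx=3,fy=3,interpolation=cv2.INTER_CUBIC))
E
```

```text
t 22.9 tcp [ 0.6277 -0.345   0.062 ] rpyz [[-0.8934, -0.4493, -0.0], [-0.4493, 0.8934, 0.0], [0.0, 0.0, -1.0]] q [-0.278  0.631  0.106 -0.    -1.046  0.744] F [0.12 0.59 0.51] T [ 0.    0.06 -0.02] w 0.019231422968777445
[-4.94504296e-04 -2.63522999e-04 -8.81573334e-09]
```

View pics/w16.png

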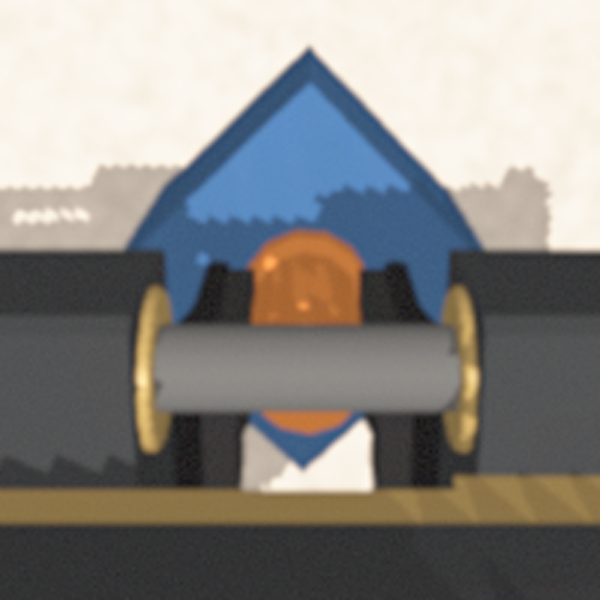

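Request:
{"name": "jog_arm", "arguments": {
  "deltas": [
    [0,0,-0.005,0,0.0],
    [0,0,-0.012,0,0.0],
    [0,0,-0.018,0,0.0],
    [0,0,-0.02,0,0.0],
    [0,0,-0.025,0,0.0],
    [0,0,-0.02,0,0.0],
    [0,0,-0.015,0,0.0],
    [0,0,-0.01,0,0.0],
    [0,0,0,0,0.0]
  ]
}}

```text
time_s: 23.85
tcp_pos: [0.6285, -0.3454, 0.1896]
eef_rot: [-0.231, 0.973, -0.001, 0.002]
ft_force: [-0.1, 0.0, -1.8]
gripper_width: 0.0194
```

```bash
python3 - <<'E'
from h import *
o=st()
q=shot('side'); a=q['color'][180:330,250:410]; cv2.imwrite('pics/side17.png',cv2.resize(a[:,:,::-1],None,fx=4,fy=4,interpolation=cv2.INTER_CUBIC))
E
```

```text
t 23.85 tcp [ 0.6285 -0.3454  0.1896] rpyz [[-0.8933, -0.4494, 0.0038], [-0.4494, 0.8933, -0.0015], [-0.0027, -0.0031, -1.0]] q [-0.278  0.541  0.273  0.    -1.298  0.744] F [-0.14  0.03 -1.82] T [-0.    0.12  0.04] w 0.019364234369545735
```

View pics/side17.png

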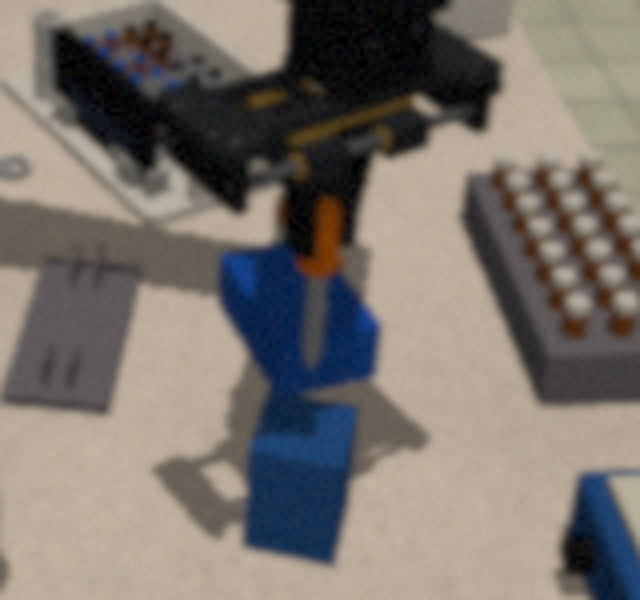

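Request:
{"name": "jog_arm", "arguments": {
  "deltas": [
    [-0.004,0.02,0,0,0.0],
    [-0.008,0.04,0,0,0.0],
    [-0.0097,0.047,0,0,0.0],
    [-0.0097,0.047,0,0,0.0],
    [-0.0097,0.047,0,0,0.0],
    [-0.0097,0.047,0,0,0.0],
    [-0.0097,0.047,0,0,0.0],
    [-0.0097,0.047,0,0,0.0],
    [-0.0097,0.047,0,0,0.0],
    [-0.0097,0.047,0,0,0.0],
    [-0.0097,0.047,0,0,0.0],
    [-0.0097,0.047,0,0,0.0]
  ]
}}

```text
time_s: 25.1
tcp_pos: [0.4854, 0.1789, 0.1863]
eef_rot: [-0.231, 0.973, -0.0, -0.001]
ft_force: [0.3, 0.0, -0.6]
gripper_width: 0.0195
```

Request:
{"name": "jog_arm", "arguments": {
  "deltas": [
    [-0.004,0.02,0,0,0.0],
    [-0.002,0.014,0,0,0.0],
    [0,0,0,0,0.0],
    [0,0,0,0,0.0],
    [0,0,0,0,0.0]
  ]
}}

```text
time_s: 25.6
tcp_pos: [0.4771, 0.2094, 0.1868]
eef_rot: [-0.23, 0.973, -0.0, -0.0]
ft_force: [0.4, 0.2, -0.4]
gripper_width: 0.0193
```

```bash
python3 - <<'E'
from h import *
import pickle
o=st()
M=R.from_quat(o['eef_rot']).as_matrix()
print(M.T@(np.r_[0.477,.2107,o['tcp_pos'][2]]-o['tcp_pos']))
p=shot('wrist'); pickle.dump(p,open('w18.pkl','wb')); cv2.imwrite('pics/w18.png',p['color'][:,:,::-1])
q=shot('side'); a=q['color'][110:240,200:350]; cv2.imwrite('pics/side18.png',cv2.resize(a[:,:,::-1],None,fx=4,fy=4,interpolation=cv2.INTER_CUBIC))
E
```

```text
t 25.6 tcp [0.4771 0.2094 0.1868] rpyz [[-0.8941, -0.448, -0.0006], [-0.448, 0.8941, -0.0006], [0.0008, -0.0003, -1.0]] q [ 0.725  0.207 -0.242  0.    -1.122 -0.261] F [ 0.37  0.15 -0.43] T [-0.03  0.1   0.05] w 0.01934950479897333
[-4.79992353e-04  1.25444326e-03 -6.93034107e-07]
```

View pics/w18.png

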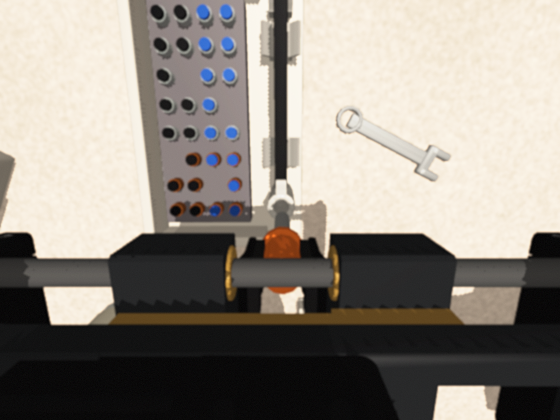

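View pics/side18.png

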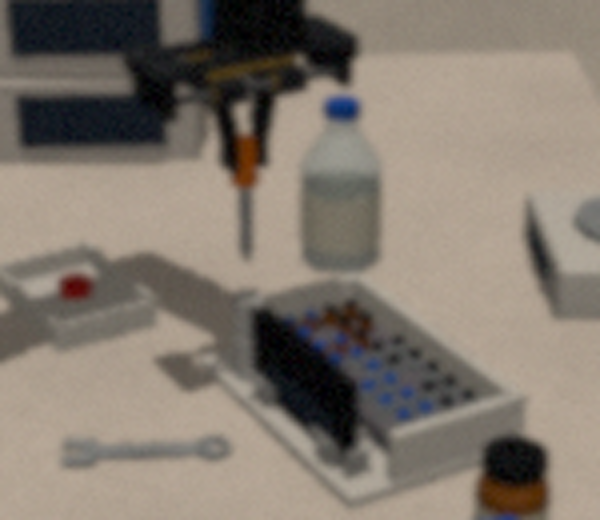

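Request:
{"name": "jog_arm", "arguments": {
  "deltas": [
    [0,0,0.01,0,0.0],
    [0,0,0.01,0,0.0],
    [0,0,0.005,0,0.0],
    [0,0,0,0,0.0],
    [0,0,0,0,0.0]
  ]
}}

```text
time_s: 26.2
tcp_pos: [0.4771, 0.2105, 0.1619]
eef_rot: [-0.231, 0.973, -0.0, -0.0]
ft_force: [1.1, 0.2, -2.7]
gripper_width: 0.0187
```

```bash
python3 - <<'E'
from h import *
import pickle
o=st()
M=R.from_quat(o['eef_rot']).as_matrix()
print(M.T@(np.r_[0.477,.2107,o['tcp_pos'][2]]-o['tcp_pos']))
p=shot('wrist'); pickle.dump(p,open('w19.pkl','wb'))
a=p['color'][160:240,240:330,::-1].astype(float)/255; a=(a**.6*255).astype(np.uint8)
cv2.imwrite('pics/w19.png',cv2.resize(a,None,fx=7,fy=7,interpolation=cv2.INTER_CUBIC))
print('pred k',(pix(p,[0.4779,.2110,.0965])-[240,160])*7)
zt=.006+o['tcp_pos'][2]-.062
for zz in (zt,zt+.013,zt+.06): print('pin axis if tcp+.0006',zz,(pix(p,[o['tcp_pos'][0]+.0006,o['tcp_pos'][1],zz])-[240,160])*7)
E
```

```text
t 26.2 tcp [0.4771 0.2105 0.1619] rpyz [[-0.8933, -0.4495, -0.0001], [-0.4495, 0.8933, -0.0005], [0.0003, -0.0004, -1.0]] q [ 0.727  0.229 -0.28   0.    -1.062 -0.261] F [ 1.12  0.17 -2.66] T [0.02 0.15 0.03] w 0.018710670247746808
[ 2.07276875e-05  2.30512780e-04 -7.42395883e-08]
pred k [287.20920171 360.07044537]
pin axis if tcp+.0006 0.10586786852144439 [290.10246319 375.48763307]
pin axis if tcp+.0006 0.11886786852144439 [289.96562144 402.9044872 ]
pin axis if tcp+.0006 0.1658678685214444 [289.33062179 530.12949539]
```

View pics/w19.png

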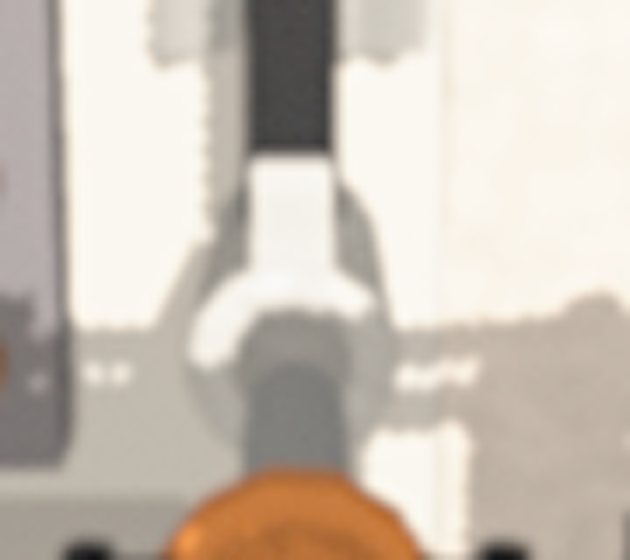

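Request:
{"name": "jog_arm", "arguments": {
  "deltas": [
    [0,0,0.005,0,0.0],
    [0,0,0.006,0,0.0],
    [0,0,0.007,0,0.0],
    [0,0,0.007,0,0.0],
    [0,0,0,0,0.0]
  ]
}}

```text
time_s: 26.75
tcp_pos: [0.4762, 0.21, 0.1355]
eef_rot: [-0.231, 0.973, -0.001, -0.001]
ft_force: [-0.5, -0.1, -2.6]
gripper_width: 0.0193
```

```bash
python3 - <<'E'
from h import *
import pickle
o=st()
p=shot('wrist'); pickle.dump(p,open('w20.pkl','wb'))
a=p['color'][140:240,230:340,::-1].astype(float)/255; a=(a**.6*255).astype(np.uint8)
cv2.imwrite('pics/w20.png',cv2.resize(a,None,fx=6,fy=6,interpolation=cv2.INTER_CUBIC))
E
```

```text
t 26.75 tcp [0.4762 0.21   0.1355] rpyz [[-0.8935, -0.4491, -0.0024], [-0.4491, 0.8935, -0.0016], [0.0029, -0.0004, -1.0]] q [ 0.727  0.254 -0.318 -0.    -1.002 -0.261] F [-0.45 -0.14 -2.62] T [0.04 0.08 0.01] w 0.01933821923128141
```

View pics/w20.png

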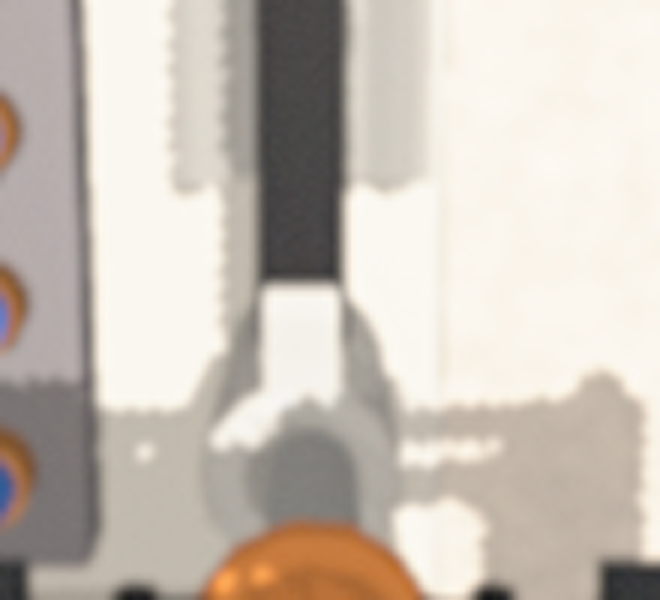

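Request:
{"name": "jog_arm", "arguments": {
  "deltas": [
    [0,0,0.006,0,0.0],
    [0,0,0.006,0,0.0],
    [0,0,0.005,0,0.0],
    [0,0,0.004,0,0.0],
    [0,0,0,0,0.0]
  ]
}}

```text
time_s: 27.3
tcp_pos: [0.4766, 0.2102, 0.1153]
eef_rot: [-0.231, 0.973, -0.0, -0.001]
ft_force: [-0.2, -1.2, -1.4]
gripper_width: 0.0194
```

Request:
{"name": "jog_arm", "arguments": {
  "deltas": [
    [0,0,0.004,0,0.0],
    [0,0,0.004,0,0.0],
    [0,0,0.004,0,0.0],
    [0,0,0,0,0.0]
  ]
}}

```text
time_s: 27.7
tcp_pos: [0.4766, 0.2102, 0.1033]
eef_rot: [-0.231, 0.973, -0.0, -0.001]
ft_force: [0.5, 0.2, -1.4]
gripper_width: 0.0192
```

Request:
{"name": "jog_arm", "arguments": {
  "deltas": [
    [0,0,0.005,0,0.0],
    [0,0,0.005,0,0.0],
    [0,0,0.005,0,0.0],
    [0,0,0.005,0,0.0],
    [0,0,0.003,0,0.0],
    [0,0,0,0,0.0]
  ]
}}

```text
time_s: 28.3
tcp_pos: [0.4767, 0.2103, 0.0804]
eef_rot: [-0.231, 0.973, -0.0, -0.001]
ft_force: [0.3, 0.3, -1.2]
gripper_width: 0.019
```

```bash
python3 - <<'E'
from h import *
import pickle
o=st()
p=shot('wrist'); pickle.dump(p,open('w21.pkl','wb'))
a=p['color'][160:340,200:360,::-1].astype(float)/255; a=(a**.6*255).astype(np.uint8)
cv2.imwrite('pics/w21.png',cv2.resize(a,None,fx=3.3,fy=3.3,interpolation=cv2.INTER_CUBIC))
q=shot('side'); a=q['color'][140:240,220:340]; cv2.imwrite('pics/side21.png',cv2.resize(a[:,:,::-1],None,fx=6,fy=6,interpolation=cv2.INTER_CUBIC))
E
```

```text
t 28.3 tcp [0.4767 0.2103 0.0804] rpyz [[-0.8934, -0.4493, -0.001], [-0.4493, 0.8934, -0.0008], [0.0013, -0.0003, -1.0]] q [ 0.727  0.316 -0.39  -0.    -0.866 -0.261] F [ 0.35  0.28 -1.19] T [ 0.01  0.07 -0.  ] w 0.01900138878382806
```

View pics/w21.png

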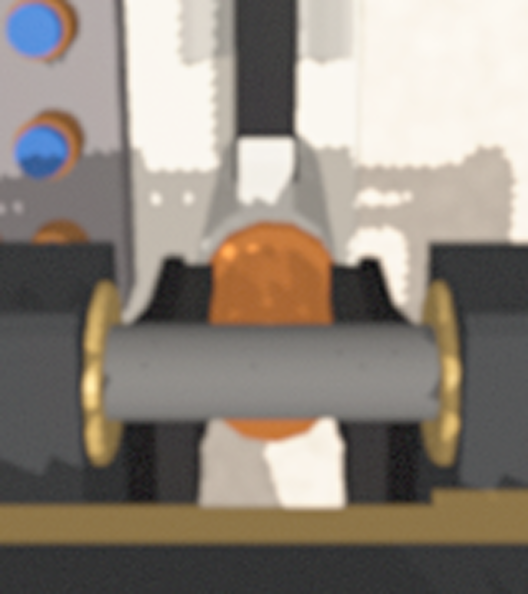

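View pics/side21.png

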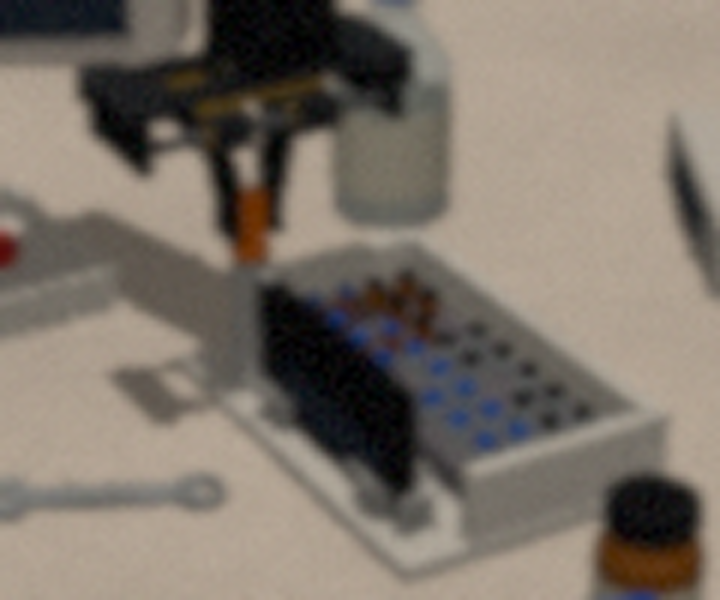

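Nearly seated, with about 6 mm to go. I'll press down gently until the force shows contact.

Request:
{"name": "jog_arm", "arguments": {
  "deltas": [
    [0,0,0.002,0,0.0],
    [0,0,0.002,0,0.0],
    [0,0,0.001,0,0.0],
    [0,0,0,0,0.0]
  ]
}}

```text
time_s: 28.8
tcp_pos: [0.4769, 0.2104, 0.0759]
eef_rot: [-0.231, 0.973, -0.0, -0.0]
ft_force: [-0.2, 0.7, -1.0]
gripper_width: 0.0195
```

Request:
{"name": "jog_arm", "arguments": {
  "deltas": [
    [0,0,0.001,0,0.0],
    [0,0,0.001,0,0.0],
    [0,0,0,0,0.0]
  ]
}}

```text
time_s: 29.1
tcp_pos: [0.4773, 0.2107, 0.0744]
eef_rot: [-0.231, 0.973, 0.0, 0.0]
ft_force: [0.4, -0.1, 1.0]
gripper_width: 0.0193
```

Request:
{"name": "jog_arm", "arguments": {
  "deltas": [
    [0,0,0.001,0,0.0],
    [0,0,0,0,0.0],
    [0,0,0,0,0.0]
  ]
}}

```text
time_s: 29.4
tcp_pos: [0.4778, 0.2111, 0.0743]
eef_rot: [-0.231, 0.973, 0.0, 0.001]
ft_force: [-1.8, -0.2, 5.9]
gripper_width: 0.0192
```

```bash
python3 - <<'E'
from h import *
st()
E
```

```text
t 29.4 tcp [0.4778 0.2111 0.0743] rpyz [[-0.8931, -0.45, 0.002], [-0.4499, 0.8931, 0.001], [-0.0023, 0.0, -1.0]] q [ 0.727  0.324 -0.397  0.001 -0.848 -0.261] F [-1.75 -0.22  5.87] T [-0.02  0.58 -0.05] w 0.01923505653377017
```

The flange is in contact: the upward force is 5.9 N at the predicted height. Now I'll let go and rise clear.

Request:
{"name": "jog_arm", "arguments": {
  "deltas": [
    [0,0,0,0,0.022],
    [0,0,0,0,0.03],
    [0,0,0,0,0.045],
    [0,0,0,0,0.045],
    [0,0,0,0,0.045],
    [0,0,-0.01,0,0.045],
    [0,0,-0.02,0,0.045],
    [0,0,-0.03,0,0.045],
    [0,0,-0.04,0,0.045],
    [0,0.03,-0.03,0,0.045],
    [0,0.03,0,0,0.045],
    [0,0,0,0,0.045]
  ]
}}

```text
time_s: 30.6
tcp_pos: [0.4497, 0.2666, 0.2051]
eef_rot: [-0.232, 0.973, 0.001, 0.002]
ft_force: [-0.1, -0.2, 0.4]
gripper_width: 0.0452
```

Request:
{"name": "jog_arm", "arguments": {
  "deltas": [
    [0,0,0,0,0.045],
    [0,0,0,0,0.045]
  ]
}}

```text
time_s: 30.8
tcp_pos: [0.45, 0.2634, 0.2028]
eef_rot: [-0.231, 0.973, -0.0, -0.0]
ft_force: [0.4, 0.1, 0.1]
gripper_width: 0.0453
```

```bash
python3 - <<'E'
from h import *
import pickle
o=st()
p=shot('wrist'); pickle.dump(p,open('w22.pkl','wb')); 
cv2.imwrite('pics/w22.png',p['color'][:,:,::-1])
q=shot('side'); a=q['color'][140:240,220:340]; cv2.imwrite('pics/side22.png',cv2.resize(a[:,:,::-1],None,fx=6,fy=6,interpolation=cv2.INTER_CUBIC))
a=p['color'][120:240,200:360,::-1]
cv2.imwrite('pics/w22a.png',cv2.resize(a,None,fx=5,fy=5,interpolation=cv2.INTER_CUBIC))
for l in ('pin_head','pin_seat'): find(p,l); find(q,l)
E
```

```text
t 30.8 tcp [0.45   0.2634 0.2028] rpyz [[-0.8935, -0.449, -0.0007], [-0.449, 0.8935, -0.0009], [0.001, -0.0005, -1.0]] q [ 0.841  0.196 -0.215  0.    -1.161 -0.376] F [0.37 0.14 0.14] T [ 0.01  0.07 -0.  ] w 0.04532602241475137
pin_head 0.92 [0.48   0.2109 0.1383] [278.1 142.1]
pin_head 0.65 [0.4733 0.2013 0.1244] [260.1 178. ]
pin_head 0.15 [0.5229 0.1124 0.0711] [275.1 202.7]
pin_seat 0.71 [0.4764 0.2087 0.1372] [283.  141.7]
pin_seat 0.58 [0.4756 0.2072 0.1188] [260.8 178.7]
pin_seat 0.36 [0.3728 0.0929 0.007 ] [232.8 222.3]
```

View pics/w22.png

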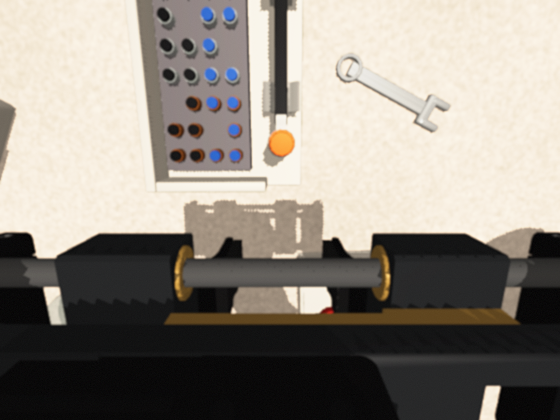

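View pics/w22a.png

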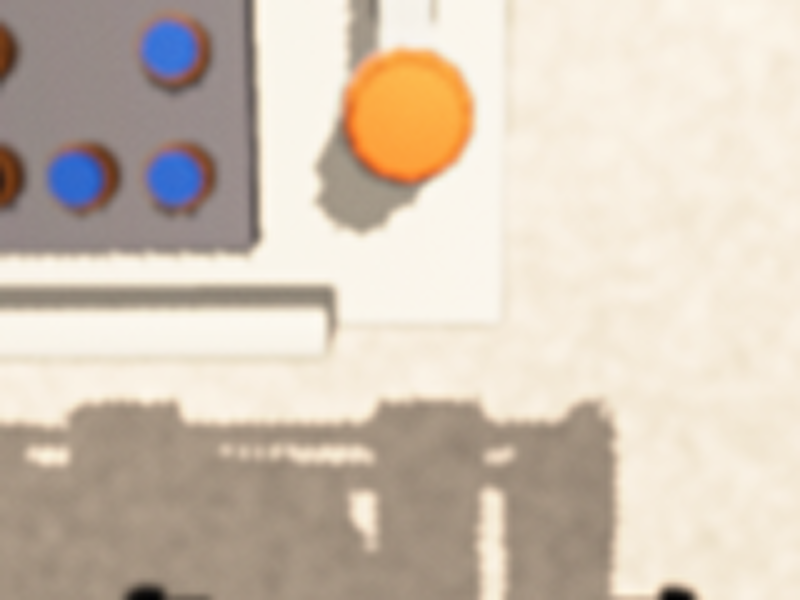

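View pics/side22.png

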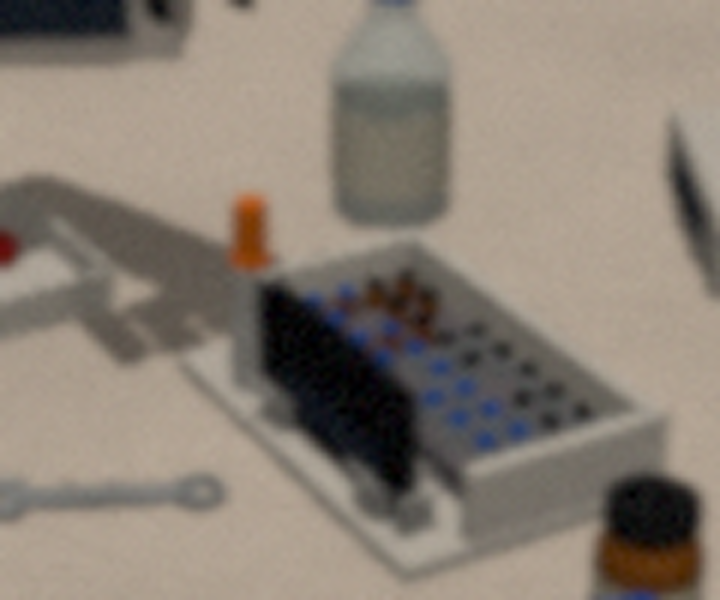

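The pin stands upright on the knuckle, its top at (282,142) in the wrist view and about (261,173) in the side view. I'll check its height from the two views, then hand in.

```bash
python3 - <<'E'
from h import *
import pickle
p=pickle.load(open('w22.pkl','rb')); q=shot('side')
V=(200+410/5-.5,120+113/5-.5); S=(220+251/6-.5,140+198/6-.5)
print('pin top',tri((p,V),(q,S)),'expected z .1385')
# seam flange/knuckle in side view
print('side px pred flange underside',(pix(q,[.478,.211,.0965])-[220,140])*6,'top',(pix(q,[.478,.211,.1385])-[220,140])*6)
st(); print(job.hand_in())
E
```

```text
pin top [0.47780412 0.20951988 0.14247767] expected z .1385
side px pred flange underside [249.04559032 261.84142324] top [247.79024539 199.88987625]
t 31.15 tcp [0.4502 0.2637 0.2029] rpyz [[-0.8937, -0.4487, -0.0003], [-0.4487, 0.8937, -0.0004], [0.0004, -0.0002, -1.0]] q [ 0.841  0.196 -0.214  0.    -1.161 -0.376] F [ 0.06 -0.4  -1.24] T [ 0.03  0.13 -0.02] w 0.044701874202161755
the job is handed in; nothing more can be done
None
```

The door stands in the bay's channel with its knuckle on the bay's knuckle. The hinge pin is through both knuckles with its flange on the door's knuckle. I let go, backed clear and handed in at about 31 s.

**Checks that agreed**
- The door let go and stood upright in the channel. Its bore was within about 1.1 mm of the bay's bore in the wrist view.
- The pin slid through both bores without resistance. The flange met the knuckle at TCP z = 0.0743 m (predicted 0.0745 m), with about 6 N upward.
- The side view matches the flange sitting on the knuckle. No bystander looked moved in the pictures I took, though I took no final top view to confirm all of them.

**What disagreed or went wrong**
- **First grasp:** the first close on the door caught nothing. The fingertips were about 35 mm higher than the reported TCP suggested. Nothing was touched, and I allowed for this from then on.
- **Pin top height:** rough two-view triangulation gave 142 mm against the expected 138.5 mm. The wrist-image estimate gave about 138 mm, and the contact height also fits a seated pin, so I put the difference down to pixel error.
- **Play along the channel:** my pictures suggested more than the stated 3 mm, so I placed the door by matching the two knuckles instead.

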